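# Post a tissue cassette through the drop box's sprung flap

## Task

Post the white tissue cassette that lies on the deck of the specimen drop box: push the sprung flap inward with one finger first, and while that finger keeps it open push the cassette along the deck with the other finger until it drops off the edge into the box. Take the fingers out only after it has dropped, so that the flap springs shut. Do not lift the cassette or use it to push the flap open, and leave the bottles and the foam rack beside the box where they stand.

Things in the scene. Friction and masses are not known exactly. Their poses are not given: they have to be found in the camera images.
- drop_box: Specimen drop box, fixed: white walls, grey deck, 260 mm long (its x, -130 to 130), 200 wide (y), 152 high at the back. Origin on the worktop under the middle of the drop edge; x points inward (posting direction, away from the robot), y left, z up. The front half (x -130 to 0) is an open flat deck, top at z = 100 mm; side lips at |y| 94 to 100 mm stand 4 mm above it, none in front.
- drop_edge (a point): Middle of the edge where the deck ends (box x = 0, z = 100 mm). Behind it is the opening, 188 mm wide, closed by the sloping flap; things that go over the edge drop to the box's floor at z = 9 mm. Cheeks beside the flap (|y| 94 to 100 mm) rise to z = 152 mm; the roof, top z = 152 mm, covers box x = 70 to 130 mm. Nothing is above deck and flap.
- flap_hinge (a point): Middle of the flap's hinge rod (radius 4 mm, along the box's y), 70 mm behind the drop edge and 47 mm above the deck. A finger pointing down, tip just above the deck, may go until its front is about 60 mm past the drop edge; farther, the rod stops it. Finger front 40 mm past the edge: flap at about 0.4 rad; 50 mm: about 0.6 rad.
- flap (a joint): Flap angle, rad: 0 shut, grows as it is pushed inward (box +x), stop at 0.95. Flat aluminium sheet, 176 mm wide (box y -88 to 88 mm), 81 mm long, 3 mm thick; shut, it slopes from the hinge at its top down towards the robot to the drop edge. A spring shuts it from any angle (0.09 N m when shut, 0.18 at 0.6 rad: some 1 to 4 N at a finger).
- flap_edge (a point): Middle of the flap's free lower edge; shut, it is just behind the drop edge, about 2 mm above deck height; open, it is farther in and lower.
- cassette: Tissue cassette: flat white plastic box with a fine grid of holes on its top, 30 mm (its x) x 42 mm (its y) x 12 mm high, 20 to 42 g, loose, lying flat on the deck before the flap, long side roughly along the drop edge. Origin at the centre of its underside. It tips over the drop edge once its centre is past the edge, and needs about 35 mm between the edge and the flap at deck height.
- small_bottle: White bottle with green cap, 48 mm across, 93 mm high, stands on the worktop to the right of the box; origin at the centre of its underside. Leave alone.
- brown_bottle: Brown bottle with blue cap, 60 mm across, 98 mm high, on the worktop to the left of the box; origin at the centre of its underside. Leave alone.
- foam_rack: White foam block with green-capped tubes, 60 x 48 x 75 mm high, on the worktop to the left of the box; origin at the centre of its underside. Leave alone.
Not all that is in view belongs to the job. What is meant by the cassette is not black or green, and is the smaller of those in its own colour.

How it is judged:
By the outcome, as a careful person would: the job done as asked, in the order asked, and still so for the second after the job is handed in, with the robot touching nothing.
It also fails if it takes over 38 s, if anything falls off the work surface, if the arm or the gripper's body presses on something with over 40 N, if the wrist force passes 120 N, or if a joint passes its speed limit or range.

## Robot

A 6-joint arm with a two-finger parallel gripper is mounted at the origin on a cart in front of the work surface, level with it; the furniture and walls round the work are solid. World frame = base frame: x ahead of the robot, y to its left, z up, the work surface at z = 0. Lengths are in mm, angles in rad, forces in N, time in s.
With the tool pointing down it reaches from about 300 to 950 mm from the base axis. Payload 3.1 kg.
Tool frame: the origin (TCP) lies on the centre line of the jaws, within the pads' length; the fingertips stand 25 mm ahead of it and the grasp point (between the pads) lies 6 mm ahead of it; z points along the fingers, y is the direction in which the jaws open and shut (so a half turn about z gives the same grasp; the last joint's range is limited). The gripper opens to 85 mm and grips with 20 to 120 N. Pads are 22 mm wide; open, the fingers measure 114 mm over their backs; the gripper's body (76 mm by 85 mm) begins 54 mm behind the grasp point. The pads swing forward as they close: fully open they stand 13 mm farther back than shut.
Start: joints at [-1.319, 0.308, 1.634, -0, 1.2, -0.07], TCP at [197.645, -592.932, 225.472] pointing down, gripper open.
Joint ranges: [-3.06, 3.06], [-0.79, 1.96], [0.05, 2.63], [-1.19, 4.34], [0.05, 2.64], [-2.94, 2.94]. Speed limits (rad/s): [2.79, 2.79, 3.14, 3.14, 3.14, 3.14].

## Interface

Orientations are given as a unit quaternion [w, x, y, z].
In Python, from cell import * gives the robot as it stands. The module is installed in compiled form; this text tells all that it offers.
- The arm moves only by the tool jog_arm, never from a script. Its arguments are lists of equal length, an entry for each row: "hand": the closure, from -1 (fully open) to 1 (shut), so that 0 is half open; "dp": the shift along the tool's x, y, z in m, a list of three; "angular": the turn, a rotation vector about the tool's x, y, z in rad, a list of three. In form: {"hand": [hand, ...], "dp": [[dx, dy, dz], ...], "angular": [[rx, ry, rz], ...]}. A call has 1 to 8 rows; each row is the pose to reach, as a shift and turn from the pose measured when the call began, along the tool's axes at that moment; what a row does not reach only later rows make up. A row lasts 1/12 s, in which the tool goes at most 41.7 mm and 7.16 degrees, less where a joint would pass 70% of its speed; a pose out of reach is approached as far as the arm can. A call with a gripper value outside its range is refused whole. The fingers move at their own pace and stop on an object; "force" is the grip in N (left out, the last holds). Time passes only in rows, so rows that repeat a pose let the fingers close. It gives the time, the measured TCP pose, the force and the opening at its end, in the units of the state.
- observe(): the state, without advancing time (a new reading comes with each control period).
- snapshot(name): name is "scene" or "top"; returns a dict with "pixels" (420x560x3 uint8, red, green, blue), "z_map" (420x560 float32, mm along the optical axis (not along the pixel's ray), 0 where there is no reading), "fx", "fy", "cx", "cy" (pixels), "distortion" ([k1, k2, p1, p2, k3] as OpenCV has them; the pictures are not rectified), "rvec" (rotation vector, rad) and "tvec" (3), from world to camera coordinates, as OpenCV has them. Camera axes: x right, y down, z forward; pixel columns grow to the right and rows downward; lengths in mm; the calibration is good to about 2 mm. A picture is of the moment at which its call begins.
- close_job(): hands the job in, once; it reports no verdict.
The state is a dict: "clock": time; "joints": joint angles; "qvel": joint speeds; "tau": joint torques, N m; "tcp_pos": TCP position; "tool_rot": TCP orientation; "wrist_force": force on the tool from outside, world axes, zero at the start; "wrist_torque": the same for the moment, N m; "grip_width": opening from 0.0 (shut) to 1.0 (fully open).
Only numpy, scipy, OpenCV 4.12 (cv2) and the standard library are available. Lean on these libraries where they do the work, as an engineer would, in place of code of your own. Each camera call takes 0.05 s, during which the arm holds its last target.

## Working session

There is one attempt and no reset: what is moved stays moved. The work goes in short steps, Python scripts to look and compute and a tool call to move; the robot and the scene stay as the last step left them, time stands still between calls to the robot, and variables do not carry over. Pictures are saved under pics/ and viewed, and the job is handed in when it is done.

Besides the shell and the picture viewer there is one more tool, called after ">>>" by a JSON object that holds its "method" and its "body", one argument or row to a line. jog_arm: Moves the arm, as the interface text tells. Its arguments: {"type":"object","properties":{"hand":{"type":"array"},"dp":{"type":"array"},"angular":{"type":"array"},"force":{"type":"number"}},"required":["hand","dp","angular"]}

```bash
mkdir -p pics; python3 - <<'E'
from cell import *
import cv2,pickle
print(observe())
for n in("scene","top"):
    s=snapshot(n); pickle.dump(s,open(n+".pkl","wb"))
    cv2.imwrite(f"pics/{n}1.png",s["pixels"][:,:,::-1])
    print({k:v for k,v in s.items() if k not in("pixels","z_map")})
E
```

```text
{'clock': 0.0, 'joints': array([-1.31870705e+00,  3.09025170e-01,  1.63522526e+00, -3.56166505e-05,
        1.19969177e+00, -6.96995820e-02]), 'qvel': array([-0.00079842,  0.00024793,  0.00082939,  0.00045609,  0.0005738 ,
       -0.0009041 ]), 'tau': array([ 8.60901018e-04, -4.15248835e+01, -2.76663244e+01, -2.03362733e-04,
        1.01453080e-02, -1.50200680e-05]), 'tcp_pos': array([ 197.41533443, -592.10107392,  224.2161032 ]), 'tool_rot': array([-1.16838064e-03,  9.87082671e-01,  1.60207430e-01, -1.23504340e-04]), 'wrist_force': array([-0.63446406, -0.27006919,  0.52913094]), 'wrist_torque': array([ 0.07159514, -0.00295053,  0.0085126 ]), 'grip_width': 1.000289816238839}
{'fx': 391.71537007996557, 'fy': 391.71537007996557, 'cx': 278.0857158283821, 'cy': 209.1112185901648, 'distortion': array([0.01593704, 0.        , 0.        , 0.        , 0.        ]), 'rvec': array([ 1.07806372, -2.43314479,  0.96497691]), 'tvec': array([455.17300709, 251.4942185 , 814.96672255])}
{'fx': 469.6715753810862, 'fy': 469.6715753810862, 'cx': 281.6280112107244, 'cy': 219.07995467282325, 'distortion': array([0.05363767, 0.        , 0.        , 0.        , 0.        ]), 'rvec': array([ 1.99304518, -2.22537572,  0.23396485]), 'tvec': array([224.49154354, 487.92137279, 999.76064318])}
```

View pics/scene1.png

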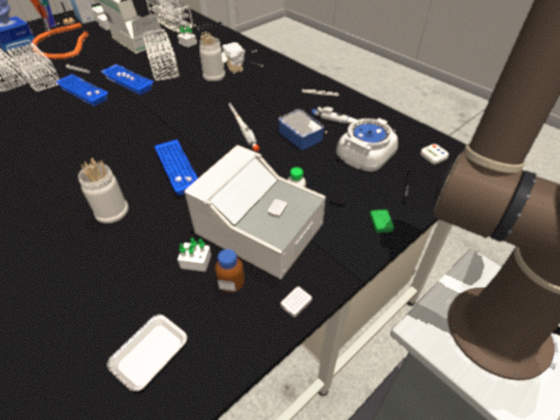

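View pics/top1.png

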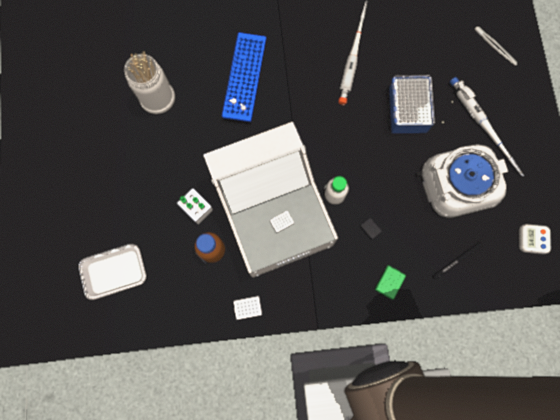

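The top picture shows the box with its flap side up-left, around (270,195). The white cassette is on the deck at (282,222). A larger white one lies on the table at (247,307), and black and green ones are off to the right. Next I measure the poses.

```bash
cat > h.py <<'E'
import numpy as np,cv2,pickle
def cloud(s):
    z=s["z_map"].astype(float);h,w=z.shape
    K=np.array([[s["fx"],0,s["cx"]],[0,s["fy"],s["cy"]],[0,0,1]])
    u,v=np.meshgrid(np.arange(w,dtype=float),np.arange(h,dtype=float))
    n=cv2.undistortPoints(np.stack([u.ravel(),v.ravel()],1)[:,None],K,s["distortion"]).reshape(h,w,2)
    P=np.dstack([n*z[...,None],z])
    R=cv2.Rodrigues(s["rvec"])[0]
    W=(P-s["tvec"])@R
    W[z==0]=np.nan
    return W
def proj(s,p):
    K=np.array([[s["fx"],0,s["cx"]],[0,s["fy"],s["cy"]],[0,0,1]])
    return cv2.projectPoints(np.array(p,float).reshape(-1,3),s["rvec"],s["tvec"],K,s["distortion"])[0].reshape(-1,2)
E
python3 - <<'E'
from h import *
s=pickle.load(open("top.pkl","rb"));W=cloud(s)
for (u,v) in [(282,222),(255,235),(310,225),(300,240),(260,190),(255,148),(247,307),(206,243),(339,184),(194,200),(150,250)]:
    print((u,v),W[v,u].round(1))
c=s["pixels"][115:285,180:360]
cv2.imwrite("pics/crop1.png",cv2.resize(c,None,fx=4.4,fy=3.5 if 0 else 3.5,interpolation=cv2.INTER_CUBIC)[:,:,::-1])
z=W[...,2]
# roof region (z~152) min-area rect, deck (z~100)
for lo,hi in((145,158),(95,105),(106,118)):
    m=((z>lo)&(z<hi)); m[:, :195]=0; m[:,345:]=0; m[:115]=0; m[285:]=0
    n,l,st,c=cv2.connectedComponentsWithStats(m.astype(np.uint8))
    for i in range(1,n):
        if st[i,4]>30:
            p=W[l==i]; print(lo,st[i],p.mean(0).round(1),cv2.minAreaRect(p[:,:2].astype(np.float32)))
E
```

```text
(282, 222) [490.9 170.6 110.1]
(255, 235) [470.8 230.3 102.7]
(310, 225) [479.7 111.9 101.2]
(300, 240) [450.  136.8 100.7]
(260, 190) [563.5 209.6 118.1]
(255, 148) [645.9 210.2 150.9]
(247, 307) [327.  267.4  15.6]
(206, 243) [465.9 335.2  98.4]
(339, 184) [565.   37.2  93.3]
(194, 200) [570.8 358.7  68.5]
(150, 250) [482.3 480.1  -2.8]
145 [ 204  122  101   67 3024] [636.1 214.6 151.9] ((633.819580078125, 213.4056396484375), (77.81206512451172, 205.4269256591797), 15.403918266296387)
95 [ 227  181  110   92 5250] [479.2 171.9 100.1] ((484.15167236328125, 172.78057861328125), (137.0131378173828, 199.74192810058594), 15.209224700927734)
95 [196 235  19  18 241] [465.8 337.2  97.9] ((466.3027038574219, 337.21258544921875), (37.32740020751953, 37.651309967041016), 25.70798110961914)
106 [229 173  79  39 746] [558.  193.9 111.9] ((557.873046875, 192.70526123046875), (25.237022399902344, 175.8519744873047), 15.123422622680664)
106 [270 212  24  21 284] [491.2 171.6 111.8] ((491.5145263671875, 171.49191284179688), (30.37799072265625, 42.231163024902344), 22.43137550354004)
```

```bash
ls pics
```

```text
crop1.png
scene1.png
top1.png
```

```bash
python3 - <<'E'
from h import *
s=pickle.load(open("top.pkl","rb"));W=cloud(s)
E=np.array([544.5,189.3,0]);a=0.2655
R=np.array([[np.cos(a),-np.sin(a),0],[np.sin(a),np.cos(a),0],[0,0,1]])
b=lambda p:(np.array(p,float)@R.T)+E
for n in("top","scene"):
    s2=pickle.load(open(n+".pkl","rb"));im=s2["pixels"][:,:,::-1].copy()
    k=4;x0,y0,x1,y1=(180,115,360,285) if n=="top" else (170,140,345,285)
    big=cv2.resize(im[y0:y1,x0:x1],None,fx=k,fy=k,interpolation=cv2.INTER_CUBIC)
    def pl(pts,c):
        q=(proj(s2,b(pts))-[x0,y0]+.5)*k
        cv2.polylines(big,[q.round().astype(int)],True,c,1)
    pl([[-130,-100,100],[-130,100,100],[0,100,100],[0,-100,100]],(0,0,255))
    pl([[70,-100,152],[70,100,152],[130,100,152],[130,-100,152]],(0,255,0))
    cy=np.deg2rad(22.43)-a; cb=(np.array([491.5,171.5,0])-E)@R; print("cassette box",cb.round(1),cy)
    c,t=np.cos(cy),np.sin(cy)
    pl([[cb[0]+c*i*15-t*j*21,cb[1]+t*i*15+c*j*21,112] for i,j in((1,1),(1,-1),(-1,-1),(-1,1))],(255,0,0))
    cv2.imwrite(f"pics/ov_{n}.png",big)
z=W[...,2]
# highest along path region x 150..500, y -650..150
m=(W[...,0]>100)&(W[...,0]<620)&(W[...,1]>-640)&(W[...,1]<80)&(z>60)
n,l,st,c=cv2.connectedComponentsWithStats(m.astype(np.uint8))
for i in range(1,n):
    if st[i,4]>20: p=W[l==i]; print(st[i],p.mean(0).round(),p[:,2].max().round())
E
```

```text
cassette box [-55.8  -3.3   0. ] 0.12597735122232812
cassette box [-55.8  -3.3   0. ] 0.12597735122232812
[ 431  147   77   56 2965] [ 560. -256.   74.] 87.0
[328 177  19  21 297] [562.  40.  81.] 98.0
[323 205  14  41 225] [466.  73. 100.] 107.0
[ 360  360  200   60 9123] [187.  11. 504.] 659.0
```

View pics/ov_top.png

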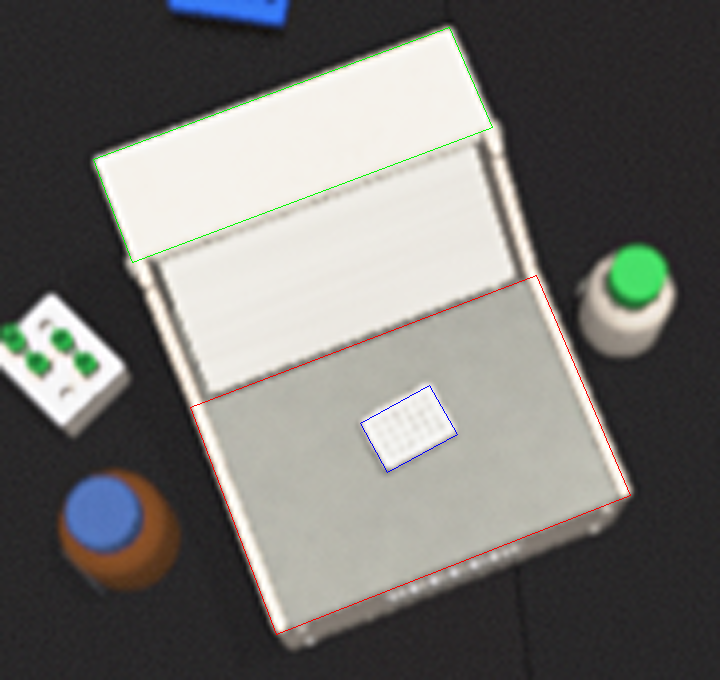

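View pics/ov_scene.png

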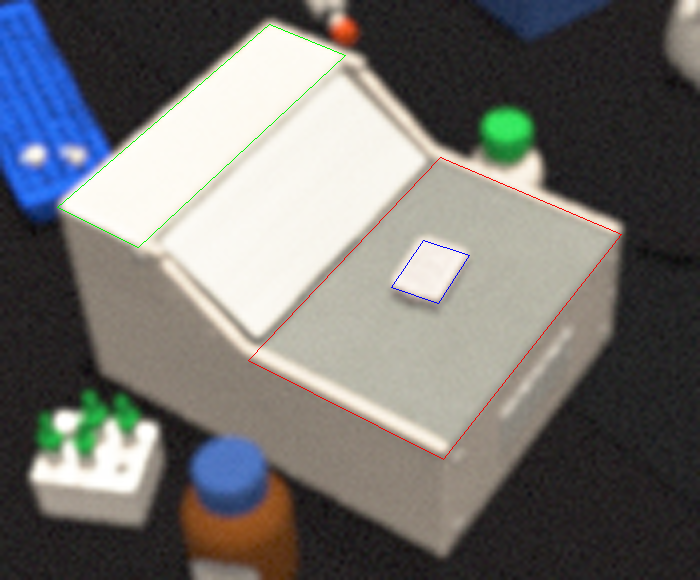

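The overlays match the deck edge, roof and cassette to within about 1 px in both cameras. The cassette is at box (-56, -3), yawed 0.126. Next is a helper that turns box-frame targets into tool jogs.

```bash
cat > plan.py <<'E'
from cell import *
import numpy as np,sys
from scipy.spatial.transform import Rotation as Ro
E=np.array([544.5,189.3,0]);a=0.2655
Rb=Ro.from_euler('z',a)
def pose(st=None):
    st=st or observe(); q=st["tool_rot"]; R=Ro.from_quat([q[1],q[2],q[3],q[0]])
    p=Rb.inv().apply(st["tcp_pos"]-E); y=Rb.inv().apply(R.apply([0,1,0]))
    return st,p,R,np.arctan2(y[1],y[0])
def target(bx,by,z,phi):
    st,p,R,f=pose()
    P=Rb.apply([bx,by,z])+E
    # tool z down, tool y at world angle a+phi
    t=a+phi;y=np.array([np.cos(t),np.sin(t),0]);zz=np.array([0,0,-1.]);x=np.cross(y,zz)
    T=Ro.from_matrix(np.stack([x,y,zz],1))
    return (R.inv().apply(P-st["tcp_pos"])/1000).round(4), (R.inv()*T).as_rotvec().round(4)
def report():
    st,p,R,f=pose()
    print("t %.2f box %s phi %.3f F %s grip %.3f tilt %s"%(st["clock"],p.round(1),f,st["wrist_force"].round(2),st["grip_width"],R.apply([0,0,1]).round(3)))
if __name__=="__main__":
    report()
    v=list(map(float,sys.argv[1:]))
    for i in range(0,len(v),4): print(v[i:i+4],*[x.tolist() for x in target(*v[i:i+4])])
E
python3 plan.py -68 0 240 0.126
```

```text
t 0.10 box [-540.  -663.1  224.4] phi -1.514 F [-0.35 -0.3   0.28] grip 0.998 tilt [-0.001  0.002 -1.   ]
[-68.0, 0.0, 240.0, 0.126] [0.5085, -0.6355, -0.0142] [-0.0015, -0.0018, -1.6405]
```

>>> {"method": "jog_arm", "body": {
  "hand": [-1,-1,-1,-1,-1,-1,-1,-1],
  "dp": [
    [0.5085,-0.6355,-0.0142],
    [0.5085,-0.6355,-0.0142],
    [0.5085,-0.6355,-0.0142],
    [0.5085,-0.6355,-0.0142],
    [0.5085,-0.6355,-0.0142],
    [0.5085,-0.6355,-0.0142],
    [0.5085,-0.6355,-0.0142],
    [0.5085,-0.6355,-0.0142]
  ],
  "angular": [
    [0,0,-1.64],
    [0,0,-1.64],
    [0,0,-1.64],
    [0,0,-1.64],
    [0,0,-1.64],
    [0,0,-1.64],
    [0,0,-1.64],
    [0,0,-1.64]
  ]
}}

```text
clock: 0.77
tcp_pos: [312.6, -278.0, 231.0]
tool_rot: [-0.001, 0.788, 0.616, 0.001]
wrist_force: [1.0, -0.2, 0.4]
grip_width: 0.997
```

```bash
python3 plan.py -68 0 240 0.126
```

```text
t 0.77 box [-346.4 -390.1  231. ] phi -0.509 F [ 0.99 -0.22  0.4 ] grip 0.997 tilt [-0.     0.002 -1.   ]
[-68.0, 0.0, 240.0, 0.126] [0.4763, 0.0529, -0.0081] [0.0001, -0.0019, -0.6352]
```

>>> {"method": "jog_arm", "body": {
  "hand": [-1,-1,-1,-1,-1,-1,-1,-1],
  "dp": [
    [0.4763,0.0529,-0.0081],
    [0.4763,0.0529,-0.0081],
    [0.4763,0.0529,-0.0081],
    [0.4763,0.0529,-0.0081],
    [0.4763,0.0529,-0.0081],
    [0.4763,0.0529,-0.0081],
    [0.4763,0.0529,-0.0081],
    [0.4763,0.0529,-0.0081]
  ],
  "angular": [
    [0,0,-0.635],
    [0,0,-0.635],
    [0,0,-0.635],
    [0,0,-0.635],
    [0,0,-0.635],
    [0,0,-0.635],
    [0,0,-0.635],
    [0,0,-0.635]
  ]
}}

```text
clock: 1.43
tcp_pos: [427.7, 34.8, 237.3]
tool_rot: [-0.0, 0.556, 0.831, 0.001]
wrist_force: [1.1, -1.0, -0.1]
grip_width: 0.998
```

```bash
python3 plan.py -68 0 240 0.126
```

```text
t 1.43 box [-153.2 -118.5  237.3] phi 0.126 F [ 1.11 -1.02 -0.06] grip 0.998 tilt [ 0.     0.002 -1.   ]
[-68.0, 0.0, 240.0, 0.126] [0.1068, 0.0995, -0.0025] [0.0008, -0.0015, 0.0002]
```

>>> {"method": "jog_arm", "body": {
  "hand": [-1,-1,-1,-1,-1,-1,-1,-1],
  "dp": [
    [0.1068,0.0995,-0.0025],
    [0.1068,0.0995,-0.0025],
    [0.1068,0.0995,-0.0025],
    [0.1068,0.0995,-0.0025],
    [0.1068,0.0995,0.03],
    [0.1068,0.0995,0.06],
    [0.1068,0.0995,0.09],
    [0.1068,0.0995,0.09]
  ],
  "angular": [
    [0,0,0],
    [0,0,0],
    [0,0,0],
    [0,0,0],
    [0,0,0],
    [0,0,0],
    [0,0,0],
    [0,0,0]
  ]
}}

```text
clock: 2.1
tcp_pos: [473.0, 170.4, 141.0]
tool_rot: [-0.005, 0.556, 0.831, -0.004]
wrist_force: [-1.5, -0.4, -1.1]
grip_width: 0.996
```

```bash
cat > look.py <<'E'
from plan import *
from h import *
import sys
tag=sys.argv[1]
report()
for n in sys.argv[2:]:
    s=snapshot(n);pickle.dump(s,open(f"{n}_{tag}.pkl","wb"))
    x0,y0,x1,y1=(180,115,360,285) if n=="top" else (170,120,345,285)
    cv2.imwrite(f"pics/{n}_{tag}.png",cv2.resize(s["pixels"][y0:y1,x0:x1,::-1],None,fx=3.5,fy=3.5,interpolation=cv2.INTER_CUBIC))
E
python3 look.py d1 top scene
```

```text
t 2.10 box [-73.9   0.6 141. ] phi 0.127 F [-1.49 -0.45 -1.09] grip 0.996 tilt [-0.013 -0.002 -1.   ]
```

View pics/top_d1.png

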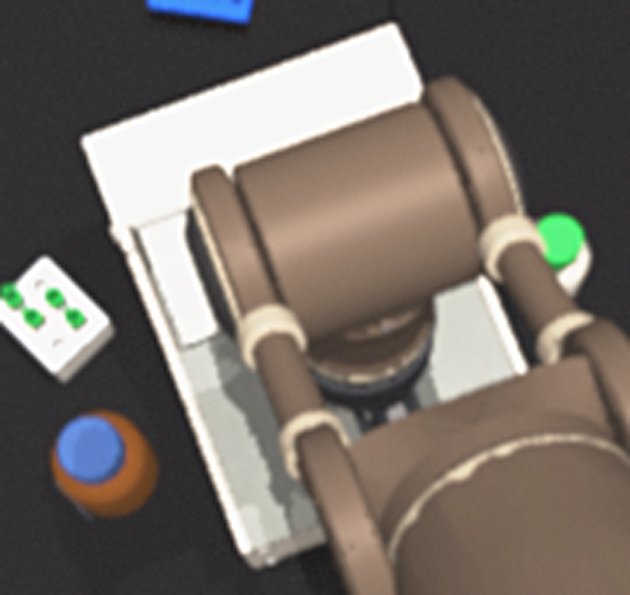

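View pics/scene_d1.png

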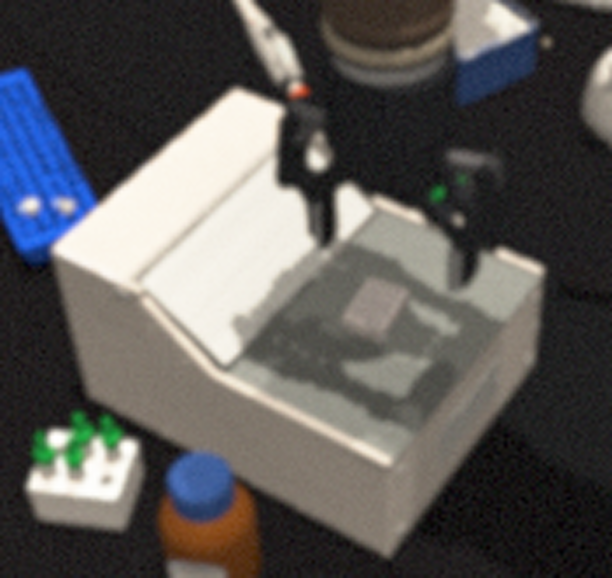

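```bash
cat > fing.py <<'E'
from plan import *
from h import *
import sys
s=pickle.load(open(f"scene_{sys.argv[1]}.pkl","rb"));W=cloud(s)
B=(W-E)@Rb.as_matrix()
st,p,R,f=pose()
# relative to tcp in jaw frame
d=B-p; c,t=np.cos(f),np.sin(f)
al=d[...,0]*c+d[...,1]*t; la=-d[...,0]*t+d[...,1]*c
for nm,m in(("front",(al>30)&(al<75)),("rear",(al<-30)&(al>-75))):
    for z0 in range(-40,60,6):
        k=m&(abs(la)<25)&(d[...,2]>z0)&(d[...,2]<=z0+6)&(s["pixels"].sum(2)<330)
        if k.sum()>3: print(nm,z0,k.sum(),"al",al[k].min().round(1),al[k].max().round(1),"la",la[k].min().round(1),la[k].max().round(1))
E
python3 fing.py d1; python3 plan.py -68 0 145 0.126
```

```text
front 20 11 al 39.2 43.2 la -2.1 12.7
front 26 11 al 40.3 50.5 la -2.9 13.5
front 32 15 al 40.0 51.7 la -1.8 13.3
front 38 12 al 39.8 52.7 la -3.9 12.9
front 44 18 al 39.3 52.0 la -4.1 13.1
front 50 19 al 39.8 47.1 la -5.3 12.5
front 56 5 al 44.4 49.0 la 10.7 13.2
rear 26 11 al -57.4 -44.6 la 7.2 12.6
rear 32 17 al -58.6 -45.2 la 0.3 12.9
rear 38 18 al -59.2 -43.7 la 1.0 13.0
rear 44 17 al -58.9 -46.3 la -4.9 12.5
rear 50 12 al -58.8 -46.1 la 6.6 11.9
rear 56 13 al -60.5 -46.5 la 7.3 14.0
t 2.20 box [-69.3   0.2 146.4] phi 0.126 F [ 0.69  0.44 -0.13] grip 0.997 tilt [-0.004  0.001 -1.   ]
[-68.0, 0.0, 145.0, 0.126] [-0.0004, 0.0013, 0.0014] [-0.003, -0.0021, 0.0003]
```

```bash
python3 - <<'E'
from plan import *
from h import *
s=pickle.load(open("scene_d1.pkl","rb"));W=cloud(s);B=(W-E)@Rb.as_matrix()
for u in (262,301):
  for v in range(160,208,3): print(u,v,B[v,u].round(0),s["pixels"][v,u])
st,p,R,f=pose()
print(proj(s,st["tcp_pos"]).round(1), [proj(s,R.apply([0,y,z])+st["tcp_pos"]).round(1).tolist() for y in(49,-49) for z in (0,12,25)])
E
```

```text
262 160 [-32.  14. 254.] [118 110 102]
262 163 [ 50. -97. 131.] [141 134 123]
262 166 [ 42. -85. 134.] [204 198 182]
262 169 [-19.  -2. 213.] [56 55 54]
262 172 [-36.  22. 229.] [25 24 27]
262 175 [-32.  18. 216.] [24 22 23]
262 178 [-28.  12. 201.] [37 39 37]
262 181 [-30.  16. 197.] [34 33 32]
262 184 [-31.  18. 190.] [47 41 42]
262 187 [-30.  16. 179.] [51 49 49]
262 190 [-30.  17. 170.] [93 94 84]
262 193 [  4. -28. 106.] [178 174 161]
262 196 [ 54. -95.  15.] [121 117 107]
262 199 [ -5. -15. 102.] [102 102  94]
262 202 [ -9.  -8. 100.] [100  99  93]
262 205 [-15.   1. 101.] [102  98  94]
301 160 [  50. -299.    1.] [35 33 31]
301 163 [-111.   -9.  265.] [92 89 89]
301 166 [-115.   -2.  264.] [90 87 82]
301 169 [-116.   -1.  258.] [52 60 53]
301 172 [-107.  -17.  234.] [46 68 53]
301 175 [-110.  -12.  231.] [47 47 51]
301 178 [-114.   -6.  228.] [40 40 39]
301 181 [-110.  -13.  213.] [90 88 79]
301 184 [-119.    2.  221.] [97 90 84]
301 187 [-121.    6.  217.] [29 27 28]
301 190 [-123.    8.  210.] [34 35 30]
301 193 [-122.    5.  199.] [80 77 76]
301 196 [-121.    4.  189.] [75 73 69]
301 199 [-122.    5.  181.] [78 75 71]
301 202 [-122.    4.  171.] [117 117 109]
301 205 [-93. -50.  99.] [143 142 129]
[[281.2 199.9]] [[[261.7, 193.5]], [[262.0, 197.2]], [[262.2, 201.2]], [[301.3, 206.5]], [[301.2, 210.3]], [[301.0, 214.2]]]
```

```bash
python3 look.py d2 scene; python3 plan.py; python3 - <<'E'
from plan import *
from h import *
s=pickle.load(open("scene_d2.pkl","rb"));W=cloud(s);B=(W-E)@Rb.as_matrix()
for u in (260,262,264,299,301,303):
  print(u,[(v,B[v,u].round(0).tolist()) for v in range(184,214,2)])
im=cv2.resize(s["pixels"][150:225,235:325],None,fx=8,fy=8,interpolation=cv2.INTER_NEAREST)
cv2.imwrite("pics/d2z.png",im[:,:,::-1])
E
```

```text
t 2.20 box [-69.3   0.2 146.4] phi 0.126 F [ 0.69  0.44 -0.13] grip 0.997 tilt [-0.004  0.001 -1.   ]
t 2.25 box [-6.750e+01  1.000e-01  1.482e+02] phi 0.126 F [-0.05  0.42  0.1 ] grip 0.998 tilt [ 0.001  0.002 -1.   ]
260 [(184, [-26.0, 18.0, 187.0]), (186, [-26.0, 19.0, 182.0]), (188, [-25.0, 18.0, 175.0]), (190, [12.0, -31.0, 110.0]), (192, [9.0, -27.0, 108.0]), (194, [5.0, -21.0, 109.0]), (196, [3.0, -18.0, 106.0]), (198, [56.0, -88.0, 11.0]), (200, [-2.0, -10.0, 101.0]), (202, [-6.0, -4.0, 102.0]), (204, [-9.0, 0.0, 100.0]), (206, [-13.0, 6.0, 100.0]), (208, [-18.0, 12.0, 102.0]), (210, [-20.0, 16.0, 100.0]), (212, [-24.0, 22.0, 101.0])]
262 [(184, [-26.0, 11.0, 181.0]), (186, [-28.0, 14.0, 179.0]), (188, [-27.0, 13.0, 172.0]), (190, [-29.0, 16.0, 169.0]), (192, [6.0, -31.0, 107.0]), (194, [3.0, -27.0, 105.0]), (196, [56.0, -97.0, 12.0]), (198, [-3.0, -17.0, 103.0]), (200, [-6.0, -13.0, 101.0]), (202, [-9.0, -9.0, 99.0]), (204, [-14.0, -2.0, 101.0]), (206, [-17.0, 3.0, 100.0]), (208, [-21.0, 9.0, 100.0]), (210, [-24.0, 14.0, 100.0]), (212, [-28.0, 20.0, 101.0])]
264 [(184, [-27.
[... 1061 characters left out ...]
86.0]), (198, [-120.0, 2.0, 181.0]), (200, [-120.0, -0.0, 173.0]), (202, [-89.0, -56.0, 102.0]), (204, [-92.0, -51.0, 101.0]), (206, [-95.0, -47.0, 99.0]), (208, [-100.0, -38.0, 103.0]), (210, [-103.0, -33.0, 102.0]), (212, [-106.0, -28.0, 102.0])]
303 [(184, [-120.0, -4.0, 217.0]), (186, [-123.0, 1.0, 217.0]), (188, [-126.0, 5.0, 215.0]), (190, [-126.0, 6.0, 211.0]), (192, [-123.0, -0.0, 198.0]), (194, [-124.0, 0.0, 193.0]), (196, [-124.0, -0.0, 187.0]), (198, [-124.0, 0.0, 181.0]), (200, [-125.0, 1.0, 176.0]), (202, [-93.0, -60.0, 101.0]), (204, [-97.0, -53.0, 102.0]), (206, [-99.0, -49.0, 100.0]), (208, [-102.0, -43.0, 100.0]), (210, [-106.0, -38.0, 100.0]), (212, [-109.0, -31.0, 101.0])]
```

View pics/d2z.png

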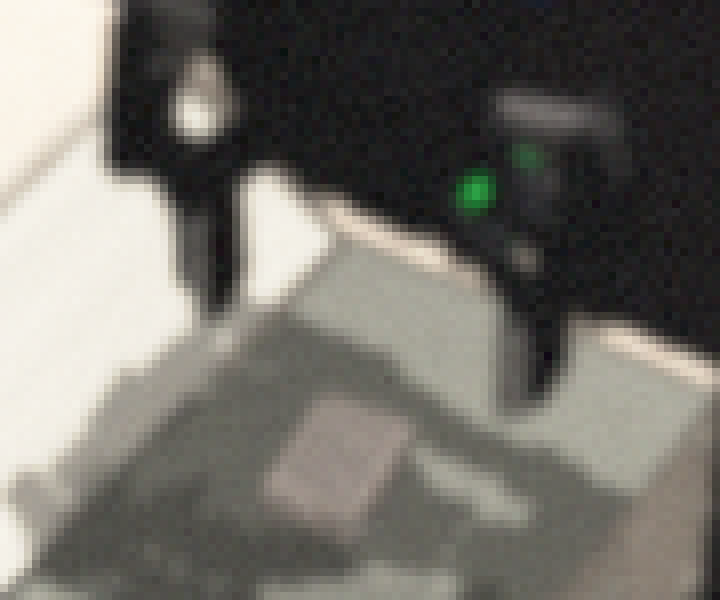

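>>> {"method": "jog_arm", "body": {
  "hand": [-1,-1,-1],
  "dp": [
    [0,0,0.01],
    [0,0,0.02],
    [0,0,0.02]
  ],
  "angular": [
    [0,0,0],
    [0,0,0],
    [0,0,0]
  ]
}}

```text
clock: 2.5
tcp_pos: [478.8, 171.4, 127.5]
tool_rot: [-0.001, 0.556, 0.831, 0.001]
wrist_force: [-0.7, -0.2, -0.4]
grip_width: 1.0
```

```bash
python3 look.py d3 scene; python3 plan.py; python3 - <<'E'
from plan import *
from h import *
s=pickle.load(open("scene_d3.pkl","rb"));W=cloud(s);B=(W-E)@Rb.as_matrix()
for u in (260,262,264,299,301,303):
  print(u,[(v,B[v,u].round(0).tolist()) for v in range(188,214,2)])
im=cv2.resize(s["pixels"][150:225,235:325],None,fx=8,fy=8,interpolation=cv2.INTER_NEAREST)
cv2.imwrite("pics/d3z.png",im[:,:,::-1])
E
```

```text
t 2.50 box [-6.800e+01 -1.000e-01  1.275e+02] phi 0.126 F [-0.7  -0.15 -0.35] grip 1.000 tilt [-0.     0.002 -1.   ]
t 2.55 box [-68.   -0.  127.8] phi 0.126 F [ 0.35  0.32 -0.13] grip 1.000 tilt [-0.     0.002 -1.   ]
260 [(188, [-24.0, 16.0, 172.0]), (190, [-26.0, 19.0, 170.0]), (192, [-24.0, 16.0, 161.0]), (194, [-23.0, 16.0, 154.0]), (196, [3.0, -18.0, 105.0]), (198, [57.0, -89.0, 10.0]), (200, [-3.0, -9.0, 102.0]), (202, [-7.0, -3.0, 103.0]), (204, [-9.0, 0.0, 100.0]), (206, [-14.0, 7.0, 101.0]), (208, [-17.0, 12.0, 101.0]), (210, [-20.0, 16.0, 100.0]), (212, [-26.0, 24.0, 103.0])]
262 [(188, [-26.0, 12.0, 170.0]), (190, [-26.0, 12.0, 165.0]), (192, [-27.0, 14.0, 160.0]), (194, [-26.0, 13.0, 153.0]), (196, [56.0, -97.0, 12.0]), (198, [-1.0, -20.0, 99.0]), (200, [-6.0, -13.0, 101.0]), (202, [-10.0, -7.0, 101.0]), (204, [-13.0, -3.0, 100.0]), (206, [-17.0, 4.0, 101.0]), (208, [-20.0, 8.0, 100.0]), (210, [nan, nan, nan]), (212, [-29.0, 20.0, 101.0])]
264 [(188, [-25.0, 3.0, 162.0]), (190, [-26.0, 4.0, 158.0]), (192, [-26.0, 4.0, 152.0]), (194, [49.0, -97.0, 23.0]), (196, [-3.0, -26
[... 714 characters left out ...]
0, 200.0]), (194, [-123.0, 7.0, 198.0]), (196, [-121.0, 4.0, 189.0]), (198, [-120.0, 2.0, 180.0]), (200, [-120.0, 1.0, 174.0]), (202, [-120.0, 1.0, 168.0]), (204, [-121.0, 2.0, 163.0]), (206, [-120.0, 0.0, 155.0]), (208, [-98.0, -41.0, 100.0]), (210, [-102.0, -34.0, 101.0]), (212, [-105.0, -29.0, 101.0])]
303 [(188, [-117.0, -12.0, 197.0]), (190, [-122.0, -3.0, 201.0]), (192, [-123.0, -1.0, 198.0]), (194, [-125.0, 2.0, 195.0]), (196, [-124.0, -1.0, 186.0]), (198, [-124.0, 0.0, 181.0]), (200, [-124.0, -0.0, 175.0]), (202, [-126.0, 2.0, 172.0]), (204, [-125.0, -0.0, 163.0]), (206, [-99.0, -49.0, 99.0]), (208, [-102.0, -44.0, 99.0]), (210, [-107.0, -36.0, 102.0]), (212, [-110.0, -30.0, 103.0])]
```

View pics/d3z.png

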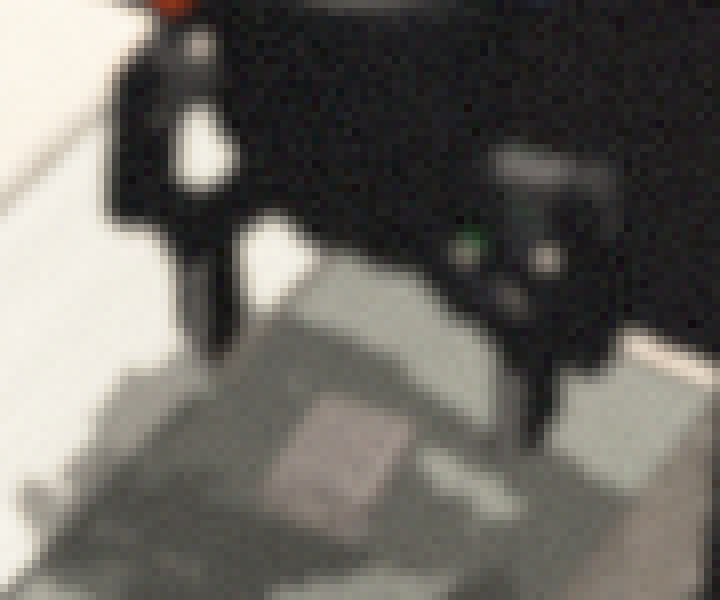

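```bash
python3 - <<'E'
from plan import *
from h import *
s=pickle.load(open("scene_d3.pkl","rb"));W=cloud(s);B=(W-E)@Rb.as_matrix()
st,p,R,f=pose();d=B-p;c,t=np.cos(f),np.sin(f)
al=d[...,0]*c+d[...,1]*t; la=-d[...,0]*t+d[...,1]*c;z=B[...,2]
for z0 in range(140,240,6):
    for sg in(1,-1):
        k=(al*sg>30)&(al*sg<110)&(abs(la)<45)&(z>z0)&(z<=z0+6)&(s["pixels"].sum(2)<250)
        if k.sum()>3: print(z0,sg,k.sum(),"al",np.percentile(al[k],[3,97]).round(0),"la",np.percentile(la[k],[3,97]).round(0))
E
```

```text
152 1 6 al [42. 46.] la [-1. 12.]
152 -1 5 al [-54. -49.] la [6. 8.]
158 1 12 al [42. 46.] la [-4. 12.]
158 -1 8 al [-54. -49.] la [ 6. 11.]
164 1 10 al [43. 51.] la [-2. 13.]
164 -1 7 al [-54. -48.] la [ 7. 10.]
170 1 13 al [42. 53.] la [-3. 12.]
170 -1 12 al [-57. -49.] la [ 1. 11.]
176 1 11 al [42. 51.] la [ 1. 12.]
176 -1 11 al [-56. -48.] la [ 1. 11.]
182 1 11 al [42. 47.] la [-0. 12.]
182 -1 7 al [-56. -46.] la [ 6. 12.]
188 1 8 al [42. 56.] la [ 7. 14.]
188 -1 17 al [-60. -43.] la [-8. 15.]
194 1 32 al [40. 61.] la [-7. 13.]
194 -1 47 al [-68. -41.] la [-8. 14.]
200 1 45 al [42. 70.] la [-7. 13.]
200 -1 59 al [-73. -39.] la [-9. 13.]
206 1 19 al [32. 71.] la [ 9. 18.]
206 -1 59 al [-73. -31.] la [-12.  17.]
212 1 27 al [30. 67.] la [-0. 18.]
212 -1 65 al [-72. -32.] la [-14.  18.]
218 1 18 al [31. 68.] la [-1. 18.]
218 -1 36 al [-72. -32.] la [-11.  18.]
224 1 13 al [31. 68.] la [ 6. 16.]
224 -1 30 al [-71. -31.] la [-10.  13.]
230 1 13 al [31. 67.] la [11. 14.]
230 -1 30 al [-70. -31.] la [-7. 14.]
236 1 28 al [31. 66.] la [ 4. 13.]
236 -1 47 al [-69. -32.] la [-8. 13.]
```

>>> {"method": "jog_arm", "body": {
  "hand": [-1,-1,-1,-1,-1],
  "dp": [
    [0,0,0.003],
    [0,0,0.006],
    [0,0,0.009],
    [0,0,0.012],
    [0,0,0.012]
  ],
  "angular": [
    [0,0,0],
    [0,0,0],
    [0,0,0],
    [0,0,0],
    [0,0,0]
  ]
}}

```text
clock: 2.97
tcp_pos: [478.3, 171.3, 115.1]
tool_rot: [-0.001, 0.556, 0.831, 0.0]
wrist_force: [-0.0, 0.6, -0.3]
grip_width: 0.999
```

>>> {"method": "jog_arm", "body": {
  "hand": [-1,-1,-1,-1,-1],
  "dp": [
    [0,0,0.002],
    [0,0,0.004],
    [0,0,0.006],
    [0,0,0.008],
    [0,0,0.008]
  ],
  "angular": [
    [0,0,0],
    [0,0,0],
    [0,0,0],
    [0,0,0],
    [0,0,0]
  ]
}}

```text
clock: 3.38
tcp_pos: [477.9, 171.2, 106.6]
tool_rot: [-0.001, 0.556, 0.831, -0.0]
wrist_force: [-0.1, -0.1, -0.0]
grip_width: 1.001
```

```bash
python3 look.py d4 scene; python3 plan.py; python3 - <<'E'
from plan import *
from h import *
s=pickle.load(open("scene_d4.pkl","rb"));W=cloud(s);B=(W-E)@Rb.as_matrix()
for u in (260,262,264,299,301,303):
  print(u,[(v,B[v,u].round(0).tolist()) for v in range(194,220,2)])
im=cv2.resize(s["pixels"][150:225,235:325],None,fx=8,fy=8,interpolation=cv2.INTER_NEAREST)
cv2.imwrite("pics/d4z.png",im[:,:,::-1])
E
```

```text
t 3.38 box [-69.    0.  106.6] phi 0.126 F [-0.11 -0.11 -0.01] grip 1.001 tilt [-0.003  0.001 -1.   ]
t 3.43 box [-68.8   0.  106.8] phi 0.126 F [-0.06 -0.68 -0.52] grip 0.998 tilt [-0.002  0.001 -1.   ]
260 [(194, [-24.0, 17.0, 155.0]), (196, [-23.0, 17.0, 149.0]), (198, [-23.0, 17.0, 142.0]), (200, [-23.0, 18.0, 136.0]), (202, [-6.0, -5.0, 100.0]), (204, [-10.0, 1.0, 101.0]), (206, [-13.0, 6.0, 101.0]), (208, [-17.0, 11.0, 100.0]), (210, [-20.0, 15.0, 99.0]), (212, [-24.0, 22.0, 101.0]), (214, [-29.0, 28.0, 102.0]), (216, [-32.0, 33.0, 101.0]), (218, [-36.0, 38.0, 102.0])]
262 [(194, [-29.0, 17.0, 157.0]), (196, [-28.0, 15.0, 149.0]), (198, [-28.0, 16.0, 143.0]), (200, [-28.0, 17.0, 138.0]), (202, [-28.0, 17.0, 132.0]), (204, [-13.0, -3.0, 99.0]), (206, [-17.0, 3.0, 100.0]), (208, [-22.0, 11.0, 103.0]), (210, [-25.0, 14.0, 101.0]), (212, [-29.0, 21.0, 103.0]), (214, [-32.0, 25.0, 101.0]), (216, [-35.0, 30.0, 101.0]), (218, [-39.0, 35.0, 100.0])]
264 [(194, [-25.0, 4.0, 145.0]), (196, [-26.0, 6.0, 141.0]), (198, [-27.0, 7.0, 135.0]), (200, [-26.0, 7.0, 129.0]), (202, [-15.0, -9.0, 1
[... 710 characters left out ...]
181.0]), (200, [-122.0, 5.0, 179.0]), (202, [-123.0, 6.0, 174.0]), (204, [-123.0, 5.0, 166.0]), (206, [-121.0, 2.0, 157.0]), (208, [-121.0, 0.0, 149.0]), (210, [-122.0, 2.0, 145.0]), (212, [-121.0, 0.0, 136.0]), (214, [-109.0, -23.0, 102.0]), (216, [-112.0, -18.0, 101.0]), (218, [-114.0, -15.0, 98.0])]
303 [(194, [-116.0, -13.0, 178.0]), (196, [-119.0, -10.0, 176.0]), (198, [-123.0, -2.0, 179.0]), (200, [-124.0, 0.0, 175.0]), (202, [-127.0, 4.0, 174.0]), (204, [-125.0, -0.0, 163.0]), (206, [-125.0, -1.0, 157.0]), (208, [-125.0, -1.0, 151.0]), (210, [-126.0, 0.0, 145.0]), (212, [-109.0, -33.0, 100.0]), (214, [-112.0, -27.0, 99.0]), (216, [-116.0, -21.0, 101.0]), (218, [-119.0, -15.0, 100.0])]
```

View pics/d4z.png

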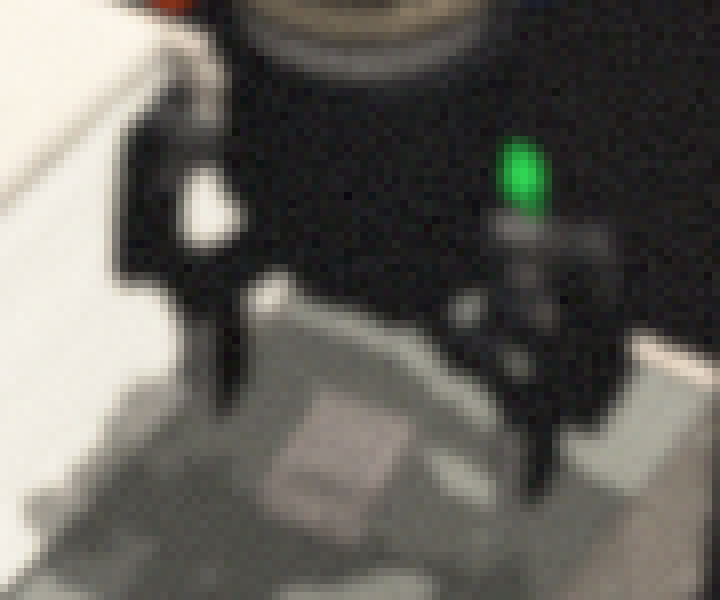

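>>> {"method": "jog_arm", "body": {
  "hand": [-1,-1,-1,-1,-1,-1],
  "dp": [
    [0,0,0.004],
    [0,0,0.008],
    [0,0,0.012],
    [0,0,0.015],
    [0,0,0.017],
    [0,0,0.017]
  ],
  "angular": [
    [0,0,0],
    [0,0,0],
    [0,0,0],
    [0,0,0],
    [0,0,0],
    [0,0,0]
  ]
}}

```text
clock: 3.93
tcp_pos: [477.5, 171.1, 89.1]
tool_rot: [-0.002, 0.556, 0.831, -0.001]
wrist_force: [-0.0, 0.3, -0.2]
grip_width: 0.999
```

```bash
python3 look.py d5 scene; python3 plan.py; python3 - <<'E'
from plan import *
from h import *
s=pickle.load(open("scene_d5.pkl","rb"));W=cloud(s);B=(W-E)@Rb.as_matrix()
for u in (260,262,264,299,301,303):
  print(u,[(v,B[v,u].round(0).tolist()) for v in range(200,222,2)])
im=cv2.resize(s["pixels"][150:225,235:325],None,fx=8,fy=8,interpolation=cv2.INTER_NEAREST)
cv2.imwrite("pics/d5z.png",im[:,:,::-1])
E
```

```text
t 3.93 box [-69.4   0.   89.1] phi 0.126 F [-0.   0.3 -0.2] grip 0.999 tilt [-0.004  0.001 -1.   ]
t 3.98 box [-69.2   0.   89.4] phi 0.126 F [-0.89  0.71  0.46] grip 0.999 tilt [-0.003  0.001 -1.   ]
260 [(200, [-22.0, 17.0, 135.0]), (202, [-22.0, 17.0, 129.0]), (204, [-23.0, 18.0, 123.0]), (206, [-12.0, 5.0, 99.0]), (208, [-17.0, 12.0, 102.0]), (210, [-21.0, 17.0, 102.0]), (212, [-24.0, 22.0, 101.0]), (214, [-28.0, 28.0, 101.0]), (216, [-31.0, 32.0, 99.0]), (218, [-36.0, 39.0, 103.0]), (220, [-39.0, 43.0, 101.0])]
262 [(200, [-29.0, 18.0, 139.0]), (202, [-26.0, 15.0, 129.0]), (204, [-27.0, 16.0, 124.0]), (206, [-27.0, 17.0, 117.0]), (208, [-21.0, 9.0, 101.0]), (210, [-25.0, 15.0, 101.0]), (212, [-29.0, 20.0, 102.0]), (214, [-33.0, 26.0, 102.0]), (216, [-35.0, 29.0, 100.0]), (218, [-40.0, 37.0, 103.0]), (220, [-43.0, 41.0, 101.0])]
264 [(200, [-28.0, 8.0, 131.0]), (202, [-27.0, 8.0, 123.0]), (204, [-27.0, 9.0, 118.0]), (206, [-28.0, 10.0, 113.0]), (208, [-25.0, 7.0, 101.0]), (210, [-29.0, 13.0, 102.0]), (212, [-32.0, 17.0, 100.0]), (214, [-36.0, 23.0, 101.0]), (216, [-39.0, 28.0, 10
[... 349 characters left out ...]
1.0]), (220, [-119.0, 4.0, 112.0])]
301 [(200, [-112.0, -14.0, 156.0]), (202, [-115.0, -8.0, 157.0]), (204, [-120.0, 1.0, 161.0]), (206, [-123.0, 6.0, 162.0]), (208, [-124.0, 7.0, 156.0]), (210, [-121.0, 1.0, 143.0]), (212, [-121.0, 0.0, 136.0]), (214, [-121.0, -1.0, 129.0]), (216, [-122.0, 2.0, 125.0]), (218, [-121.0, -1.0, 116.0]), (220, [-119.0, -6.0, 103.0])]
303 [(200, [-117.0, -13.0, 160.0]), (202, [-121.0, -7.0, 162.0]), (204, [-125.0, -0.0, 163.0]), (206, [-125.0, 0.0, 158.0]), (208, [-125.0, -1.0, 150.0]), (210, [-126.0, 1.0, 146.0]), (212, [-127.0, 2.0, 141.0]), (214, [-126.0, -0.0, 132.0]), (216, [-126.0, -2.0, 124.0]), (218, [-119.0, -15.0, 101.0]), (220, [-121.0, -11.0, 100.0])]
```

View pics/d5z.png

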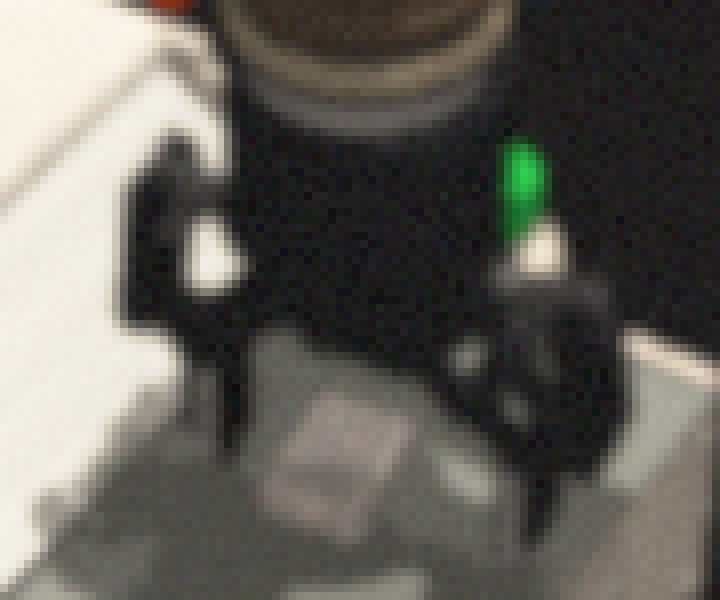

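>>> {"method": "jog_arm", "body": {
  "hand": [-1,-1,-1,-1,-1],
  "dp": [
    [0,0,0.0015],
    [0,0,0.003],
    [0,0,0.0045],
    [0,0,0.006],
    [0,0,0.006]
  ],
  "angular": [
    [0,0,0],
    [0,0,0],
    [0,0,0],
    [0,0,0],
    [0,0,0]
  ]
}}

```text
clock: 4.4
tcp_pos: [477.4, 171.1, 83.1]
tool_rot: [-0.002, 0.556, 0.831, -0.001]
wrist_force: [-0.2, 0.2, -0.2]
grip_width: 1.0
```

```bash
python3 look.py d6 scene; python3 plan.py; python3 - <<'E'
from plan import *
from h import *
s=pickle.load(open("scene_d6.pkl","rb"));W=cloud(s);B=(W-E)@Rb.as_matrix()
for u in (260,262,264,299,301,303):
  print(u,[(v,B[v,u].round(0).tolist()) for v in range(202,224,2)])
im=cv2.resize(s["pixels"][150:225,235:325],None,fx=8,fy=8,interpolation=cv2.INTER_NEAREST)
cv2.imwrite("pics/d6z.png",im[:,:,::-1])
E
```

```text
t 4.40 box [-69.5   0.   83.1] phi 0.126 F [-0.19  0.19 -0.21] grip 1.000 tilt [-0.004  0.001 -1.   ]
t 4.45 box [-69.4   0.1  83.2] phi 0.126 F [-0.19 -0.08  0.42] grip 1.000 tilt [-0.004  0.001 -1.   ]
260 [(202, [-22.0, 17.0, 129.0]), (204, [-22.0, 17.0, 122.0]), (206, [-20.0, 15.0, 112.0]), (208, [-17.0, 11.0, 101.0]), (210, [-20.0, 16.0, 100.0]), (212, [-24.0, 22.0, 100.0]), (214, [-28.0, 27.0, 101.0]), (216, [-33.0, 34.0, 103.0]), (218, [-35.0, 38.0, 101.0]), (220, [-39.0, 44.0, 102.0]), (222, [-42.0, 48.0, 101.0])]
262 [(202, [-27.0, 16.0, 130.0]), (204, [-27.0, 16.0, 124.0]), (206, [-27.0, 17.0, 117.0]), (208, [-27.0, 17.0, 111.0]), (210, [-24.0, 14.0, 100.0]), (212, [-27.0, 18.0, 99.0]), (214, [-33.0, 26.0, 102.0]), (216, [-35.0, 30.0, 100.0]), (218, [-38.0, 34.0, 99.0]), (220, [-42.0, 39.0, 99.0]), (222, [-46.0, 45.0, 100.0])]
264 [(202, [-27.0, 8.0, 124.0]), (204, [-28.0, 9.0, 118.0]), (206, [-27.0, 9.0, 111.0]), (208, [-28.0, 10.0, 105.0]), (210, [-28.0, 12.0, 100.0]), (212, [-32.0, 17.0, 101.0]), (214, [-37.0, 24.0, 103.0]), (216, [-40.0, 28.0, 101.0]), (218, [-42.0, 32.
[... 358 characters left out ...]
4.0]), (222, [-119.0, 4.0, 106.0])]
301 [(202, [-112.0, -14.0, 150.0]), (204, [-116.0, -7.0, 152.0]), (206, [-122.0, 2.0, 158.0]), (208, [-124.0, 6.0, 156.0]), (210, [-124.0, 5.0, 149.0]), (212, [-122.0, 2.0, 138.0]), (214, [-122.0, 1.0, 130.0]), (216, [-121.0, -0.0, 123.0]), (218, [-122.0, 1.0, 118.0]), (220, [-122.0, 0.0, 110.0]), (222, [-121.0, -2.0, 100.0])]
303 [(202, [-118.0, -13.0, 155.0]), (204, [-121.0, -8.0, 155.0]), (206, [-125.0, -1.0, 157.0]), (208, [-125.0, -1.0, 150.0]), (210, [-125.0, -1.0, 144.0]), (212, [-125.0, -1.0, 138.0]), (214, [-127.0, 1.0, 134.0]), (216, [-126.0, -0.0, 126.0]), (218, [-126.0, -2.0, 118.0]), (220, [-122.0, -10.0, 100.0]), (222, [-125.0, -5.0, 100.0])]
```

View pics/d6z.png

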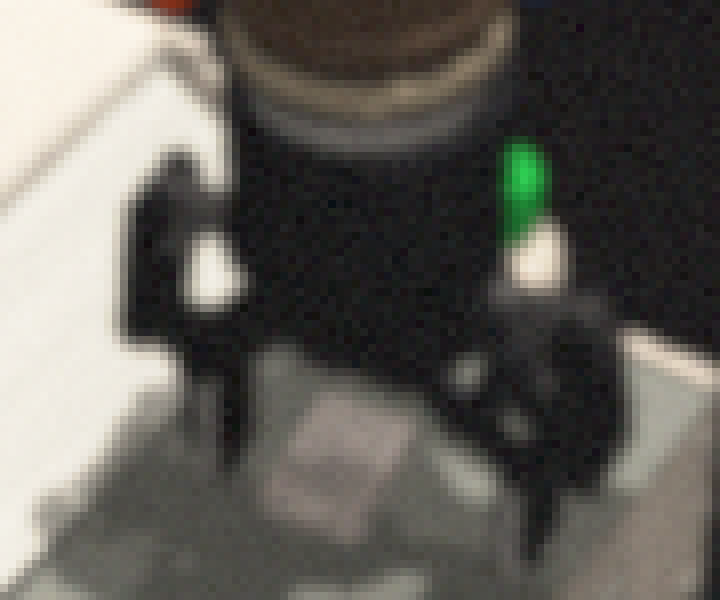

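>>> {"method": "jog_arm", "body": {
  "hand": [-1,-1,-1,-1,-1,-1,-1,-1],
  "dp": [
    [-0.0008,0.006,0.001],
    [-0.0015,0.012,0.001],
    [-0.0023,0.018,0.001],
    [-0.003,0.024,0.001],
    [-0.0036,0.029,0.001],
    [-0.0042,0.033,0.001],
    [-0.0045,0.0357,0.001],
    [-0.0045,0.0357,0.001]
  ],
  "angular": [
    [0,0,0],
    [0,0,0],
    [0,0,0],
    [0,0,0],
    [0,0,0],
    [0,0,0],
    [0,0,0],
    [0,0,0]
  ]
}}

```text
clock: 5.12
tcp_pos: [498.9, 176.9, 82.2]
tool_rot: [-0.013, 0.556, 0.831, -0.014]
wrist_force: [-32.6, -10.5, 34.2]
grip_width: 0.999
```

```bash
cat > lk.py <<'E'
from plan import *
from h import *
import sys
tag=sys.argv[1]
report()
s=snapshot("scene");pickle.dump(s,open(f"scene_{tag}.pkl","wb"))
st,p,R,f=pose(); report()
W=cloud(s);B=(W-E)@Rb.as_matrix()
z=B[...,2];px=s["pixels"].astype(int)
# cassette top
m=(z>108)&(z<115)&(B[...,0]>-100)&(B[...,0]<15)&(abs(B[...,1])<60)&(px.sum(2)>330)
n,l,sx,c=cv2.connectedComponentsWithStats(m.astype(np.uint8))
for i in range(1,n):
    if sx[i,4]>40:
        q=B[l==i]; print("cassette?",sx[i,4],q.mean(0).round(1),cv2.minAreaRect(q[:,:2].astype(np.float32)))
# flap angle
for y0,y1 in((-85,-50),(45,85)):
    k=(B[...,1]>y0)&(B[...,1]<y1)&(B[...,0]>3)&(B[...,0]<62)&(z<145)&(z>92)&(px.sum(2)>300)
    q=B[k]
    if len(q)>20: print("flap slope ang from horiz",np.median(np.arctan2(147-q[:,2],70-q[:,0])).round(3),"shut .576?",len(q),q[:,0].min().round(1))
im=cv2.resize(s["pixels"][140:230,225:333],None,fx=7,fy=6.6,interpolation=cv2.INTER_CUBIC)
cv2.imwrite(f"pics/{tag}z.png",im[:,:,::-1])
E
python3 lk.py p1
```

```text
t 5.12 box [-47.2   0.   82.2] phi 0.127 F [-32.62 -10.53  34.17] grip 0.999 tilt [-0.036 -0.009 -0.999]
t 5.17 box [-47.3   0.1  82.2] phi 0.127 F [-32.32 -10.61  33.39] grip 1.001 tilt [-0.036 -0.009 -0.999]
cassette? 152 [-56.8  -3.5 112.6] ((-55.67219543457031, -3.918832778930664), (29.380897521972656, 43.14210510253906), 6.518084526062012)
flap slope ang from horiz 0.56 shut .576? 464 3.1
```

View pics/p1z.png

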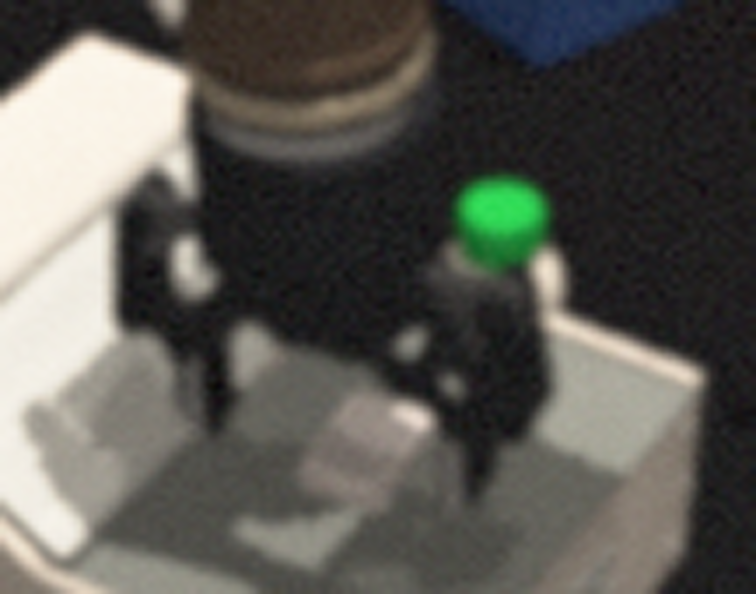

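```bash
python3 - <<'E'
from plan import *
from h import *
s=pickle.load(open("scene_p1.pkl","rb"));W=cloud(s);B=(W-E)@Rb.as_matrix()
st,p,R,f=pose();print(st["wrist_torque"].round(2),st["tau"].round(2))
px=s["pixels"].astype(int)
k=(px.sum(2)<200)&(B[...,0]>-20)&(B[...,0]<40)&(abs(B[...,1])<45)
z=B[...,2]
for z0 in range(98,200,5):
    q=B[k&(z>z0)&(z<=z0+5)]
    if len(q)>2: print(z0,len(q),"x",np.percentile(q[:,0],[0,5,95,100]).round(0),"y",np.percentile(q[:,1],[5,95]).round(0))
for u in range(246,264,2):
  print(u,[(v,B[v,u].round(0).tolist()) for v in range(192,212,2)])
E
```

```text
[-1.13  4.08  0.13] [ -0.55 -24.81 -31.12   0.35  -9.22   0.1 ]
103 6 x [-6. -5. -4. -4.] y [ 1. 15.]
108 8 x [-5. -5. -3. -3.] y [-1. 16.]
113 6 x [-6. -6. -3. -3.] y [ 3. 17.]
118 9 x [-6. -6. -3. -3.] y [ 2. 18.]
123 6 x [-5. -5. -3. -3.] y [ 3. 15.]
128 9 x [-5. -4. -2. -2.] y [ 1. 17.]
133 11 x [-4. -4.  1.  3.] y [ 5. 17.]
138 5 x [-3. -3.  3.  3.] y [ 8. 19.]
143 8 x [-2. -2. 15. 16.] y [14. 19.]
148 30 x [-7. -6. 17. 20.] y [ 4. 19.]
153 32 x [-5. -1. 22. 24.] y [ 1. 21.]
158 18 x [-17. -16.  23.  23.] y [ 2. 22.]
163 22 x [-18. -18.  23.  24.] y [ 4. 22.]
168 19 x [-19. -17.  19.  22.] y [ 8. 23.]
173 15 x [-20. -20.  22.  23.] y [11. 21.]
178 9 x [-20. -18.  21.  22.] y [16. 21.]
183 18 x [-19. -18.  21.  21.] y [13. 21.]
188 21 x [-19. -15.  21.  22.] y [11. 21.]
193 18 x [-13. -12.  17.  17.] y [11. 21.]
198 32 x [-9. -5. 18. 20.] y [ 6. 20.]
246 [(192, [28.0, 3.0, 123.0]), (194, [27.0, 5.0, 119.0]), (196, [23.0, 11.0, 119.0]), (198, [21.0, 13.0, 115.0]), (200, [18.0, 18.0, 115.0]), (202, [17.0, 20.0, 110.0]), (204, [14.0, 24.0, 108.0]), (206, [10.0, 30.0, 108.0]), (208, 
[... 1607 characters left out ...]
.0, 104.0]), (204, [-5.0, 2.0, 100.0]), (206, [-10.0, 9.0, 102.0]), (208, [-13.0, 14.0, 100.0]), (210, [-16.0, 19.0, 100.0])]
260 [(192, [10.0, -28.0, 107.0]), (194, [6.0, -22.0, 107.0]), (196, [3.0, -18.0, 105.0]), (198, [56.0, -88.0, 11.0]), (200, [-2.0, -10.0, 101.0]), (202, [-7.0, -4.0, 102.0]), (204, [-9.0, 0.0, 101.0]), (206, [-13.0, 6.0, 100.0]), (208, [-18.0, 13.0, 102.0]), (210, [-21.0, 17.0, 101.0])]
262 [(192, [8.0, -33.0, 104.0]), (194, [4.0, -28.0, 103.0]), (196, [53.0, -94.0, 16.0]), (198, [-3.0, -17.0, 102.0]), (200, [-6.0, -13.0, 101.0]), (202, [-9.0, -9.0, 99.0]), (204, [-13.0, -2.0, 100.0]), (206, [-17.0, 4.0, 101.0]), (208, [-21.0, 9.0, 101.0]), (210, [-23.0, 13.0, 99.0])]
```

The force reading of 33 N back and 34 N up, together with a forward tool tilt of 0.036, suggests the front fingertip is dragging and digging into the deck. The flap and cassette haven't moved. I'll raise and straighten the tool.

```bash
python3 plan.py -50 0 88 0.126
```

```text
t 5.17 box [-47.3   0.1  82.2] phi 0.127 F [-32.32 -10.61  33.39] grip 1.001 tilt [-0.036 -0.009 -0.999]
[-50.0, 0.0, 88.0, 0.126] [0.0003, -0.0029, -0.0057] [-0.0363, -0.0057, 0.0011]
```

>>> {"method": "jog_arm", "body": {
  "hand": [-1,-1,-1,-1],
  "dp": [
    [0.0003,-0.0029,-0.0057],
    [0.0003,-0.0029,-0.0057],
    [0.0003,-0.0029,-0.0057],
    [0.0003,-0.0029,-0.0057]
  ],
  "angular": [
    [-0.036,-0.006,0],
    [-0.036,-0.006,0],
    [-0.036,-0.006,0],
    [-0.036,-0.006,0]
  ]
}}

```text
clock: 5.5
tcp_pos: [498.1, 176.6, 88.5]
tool_rot: [0.001, 0.556, 0.831, 0.001]
wrist_force: [-0.4, -0.2, 0.9]
grip_width: 1.001
```

```bash
python3 lk.py p2; python3 plan.py -50 0 86 0.126 -36 0 86 .126
```

```text
t 5.50 box [-48.2  -0.1  88.5] phi 0.127 F [-0.37 -0.16  0.89] grip 1.001 tilt [ 0.003  0.    -1.   ]
t 5.55 box [-48.2  -0.1  88.3] phi 0.127 F [-0.52  0.45 -0.21] grip 1.002 tilt [ 0.002  0.    -1.   ]
cassette? 78 [ 10.6  34.8 110.8] ((10.019021987915039, 34.3022346496582), (9.998382568359375, 51.158756256103516), 1.691136360168457)
cassette? 156 [-56.5  -4.1 112.2] ((-55.46800231933594, -3.564746856689453), (30.687816619873047, 44.53001403808594), 5.552316188812256)
flap slope ang from horiz 0.529 shut .576? 469 3.0
t 5.55 box [-48.2  -0.1  88.3] phi 0.127 F [-0.52  0.45 -0.21] grip 1.002 tilt [ 0.002  0.    -1.   ]
[-50.0, 0.0, 86.0, 0.126] [0.0003, -0.0017, 0.0023] [0.0019, 0.0006, 0.001]
[-36.0, 0.0, 86.0, 0.126] [-0.0015, 0.0121, 0.0023] [0.0019, 0.0006, 0.001]
```

View pics/p2z.png

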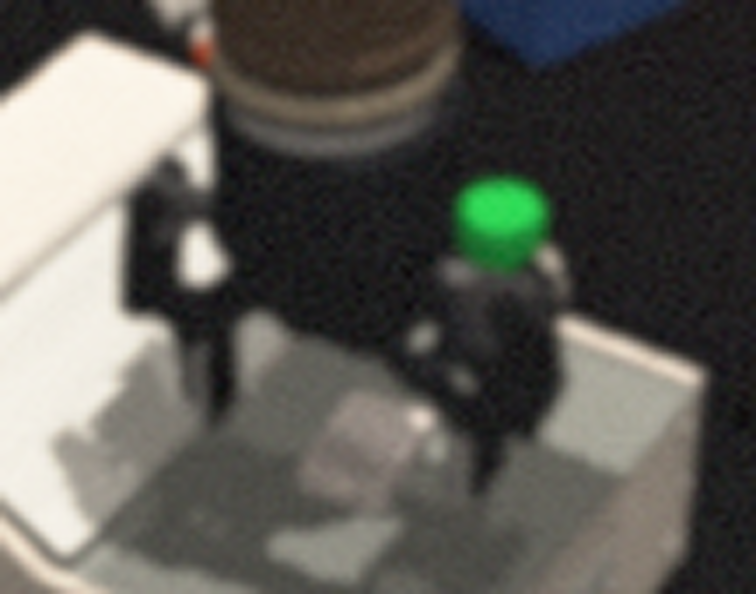

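>>> {"method": "jog_arm", "body": {
  "hand": [-1,-1,-1,-1,-1,-1],
  "dp": [
    [-0.0003,0.0025,0],
    [-0.0006,0.005,0.0005],
    [-0.0009,0.0075,0.001],
    [-0.0012,0.01,0.001],
    [-0.0015,0.012,0.001],
    [-0.0015,0.012,0.001]
  ],
  "angular": [
    [0,0,0],
    [0,0,0],
    [0,0,0],
    [0,0,0],
    [0,0,0],
    [0,0,0]
  ]
}}

```text
clock: 6.05
tcp_pos: [509.9, 179.8, 87.1]
tool_rot: [0.001, 0.556, 0.831, 0.0]
wrist_force: [-1.3, 0.1, 0.1]
grip_width: 1.0
```

```bash
python3 lk.py p3; python3 plan.py
```

```text
t 6.05 box [-35.9  -0.1  87.1] phi 0.127 F [-1.26  0.13  0.1 ] grip 1.000 tilt [ 0.002  0.    -1.   ]
t 6.10 box [-35.9  -0.   87.2] phi 0.127 F [-0.91 -0.17  0.32] grip 1.003 tilt [ 0.002  0.    -1.   ]
cassette? 150 [-55.5  -2.1 112.5] ((-55.31589889526367, -3.254558563232422), (28.297077178955078, 43.2546501159668), 7.3991475105285645)
flap slope ang from horiz 0.594 shut .576? 484 3.5
t 6.10 box [-35.9  -0.   87.2] phi 0.127 F [-0.91 -0.17  0.32] grip 1.003 tilt [ 0.002  0.    -1.   ]
```

View pics/p3z.png

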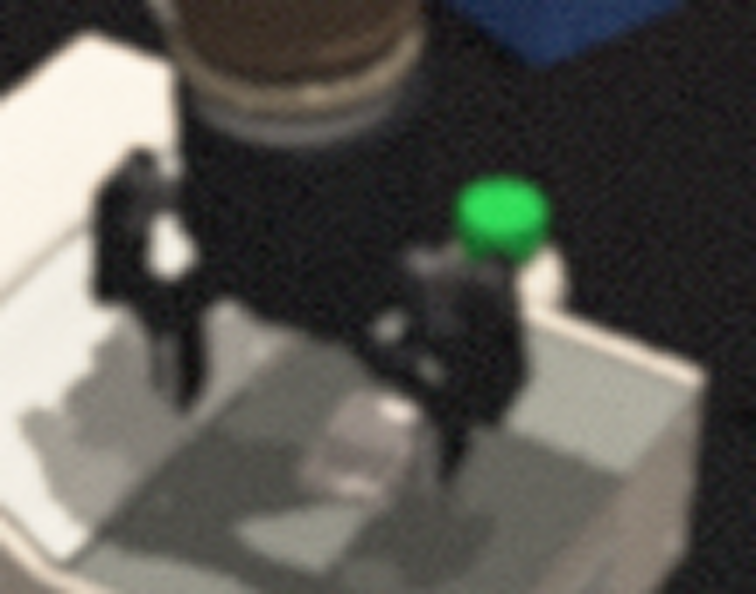

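The flap now yields at about 1 N, as specified. Next I advance slowly so the flap opens further, and only then does the rear finger reach the cassette.

>>> {"method": "jog_arm", "body": {
  "hand": [-1,-1,-1,-1,-1,-1,-1,-1],
  "dp": [
    [-0.0004,0.003,0.0005],
    [-0.0008,0.0065,0.001],
    [-0.0012,0.01,0.0015],
    [-0.0017,0.0135,0.0015],
    [-0.0021,0.017,0.0015],
    [-0.0026,0.0205,0.0015],
    [-0.003,0.024,0.0015],
    [-0.003,0.024,0.0015]
  ],
  "angular": [
    [0,0,0],
    [0,0,0],
    [0,0,0],
    [0,0,0],
    [0,0,0],
    [0,0,0],
    [0,0,0],
    [0,0,0]
  ]
}}

```text
clock: 6.77
tcp_pos: [533.3, 186.2, 85.5]
tool_rot: [0.0, 0.556, 0.831, 0.0]
wrist_force: [-4.3, -0.2, 0.5]
grip_width: 0.999
```

```bash
python3 lk.py p4; python3 plan.py
```

```text
t 6.77 box [-11.6  -0.   85.5] phi 0.127 F [-4.34 -0.24  0.52] grip 0.999 tilt [ 0.001 -0.    -1.   ]
t 6.82 box [-11.7  -0.   85.5] phi 0.127 F [-2.43 -0.6   0.81] grip 1.000 tilt [ 0.001 -0.    -1.   ]
cassette? 132 [-36.7   0.7 112.6] ((-39.071556091308594, -3.7321300506591797), (29.511634826660156, 44.13275146484375), 7.398881435394287)
flap slope ang from horiz 0.897 shut .576? 340 26.7
t 6.82 box [-11.7  -0.   85.5] phi 0.127 F [-2.43 -0.6   0.81] grip 1.000 tilt [ 0.001 -0.    -1.   ]
```

View pics/p4z.png

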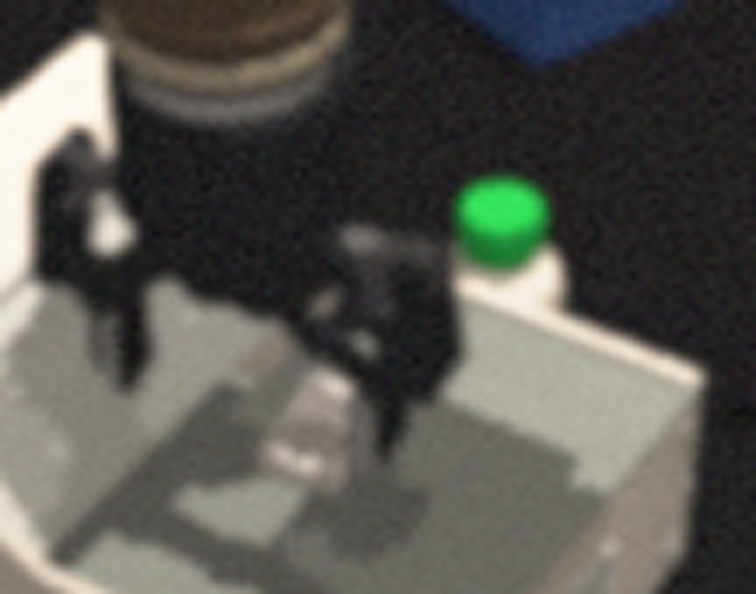

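```bash
cat > rows.py <<'E'
from plan import *
def rows(phis,Ffs,bys,gs,z):
    report()
    for ph,Ff,by,g,zz in zip(phis,Ffs,bys,gs,z):
        bx=Ff-((g/2+14.5)*np.cos(ph)+11*np.sin(ph))
        cx=bx-g/2*np.cos(ph)+11*np.sin(ph);cy=by-g/2*np.sin(ph)-11*np.cos(ph)
        fy=by+(g/2+7.25)*np.sin(ph)
        d,r=target(bx,by,zz,ph)
        print("phi %.2f tcp %.1f %.1f corner %.1f %.1f flapfinger y %.1f"%(ph,bx,by,cx,cy,fy),d.round(4).tolist(),r.round(3).tolist())
E
python3 - <<'E'
from rows import *
n=np.array([1,2,3,4,5,6,7,7])/7
rows(.127+.473*n,[46.5,47,47.5,48,48,48,48,48],29.4*n,[85]*8,[85.5]*8)
E
```

```text
t 6.82 box [-11.7  -0.   85.5] phi 0.127 F [-2.43 -0.6   0.81] grip 1.000 tilt [ 0.001 -0.    -1.   ]
phi 0.19 tcp -11.6 4.2 corner -51.1 -14.8 flapfinger y 13.8 [0.0042, 0.0007, 0.0] [0.001, 0.001, -0.068]
phi 0.26 tcp -10.9 8.4 corner -49.1 -13.2 flapfinger y 21.3 [0.0083, 0.0019, 0.0] [0.001, 0.001, -0.135]
phi 0.33 tcp -10.0 12.6 corner -46.6 -11.6 flapfinger y 28.7 [0.0123, 0.0033, 0.0] [0.001, 0.001, -0.203]
phi 0.40 tcp -8.8 16.8 corner -43.8 -9.8 flapfinger y 36.0 [0.0163, 0.005, 0.0] [0.001, 0.001, -0.27]
phi 0.46 tcp -7.9 21.0 corner -40.9 -7.9 flapfinger y 43.3 [0.0204, 0.0065, 0.0] [0.001, 0.001, -0.338]
phi 0.53 tcp -6.7 25.2 corner -37.7 -5.9 flapfinger y 50.5 [0.0244, 0.0082, 0.0] [0.001, 0.001, -0.405]
phi 0.60 tcp -5.3 29.4 corner -34.1 -3.7 flapfinger y 57.5 [0.0284, 0.0101, 0.0] [0.001, 0.001, -0.473]
phi 0.60 tcp -5.3 29.4 corner -34.1 -3.7 flapfinger y 57.5 [0.0284, 0.0101, 0.0] [0.001, 0.001, -0.473]
```

>>> {"method": "jog_arm", "body": {
  "hand": [-1,-1,-1,-1,-1,-1,-1,-1],
  "dp": [
    [0.0042,0.0007,0],
    [0.0083,0.0019,0],
    [0.0123,0.0033,0],
    [0.0163,0.005,0],
    [0.0204,0.0065,0],
    [0.0244,0.0082,0],
    [0.0284,0.0101,0],
    [0.0284,0.0101,0]
  ],
  "angular": [
    [0,0,-0.068],
    [0,0,-0.135],
    [0,0,-0.203],
    [0,0,-0.27],
    [0,0,-0.338],
    [0,0,-0.405],
    [0,0,-0.473],
    [0,0,-0.473]
  ]
}}

```text
clock: 7.48
tcp_pos: [532.3, 216.8, 86.0]
tool_rot: [0.001, 0.345, 0.939, 0.001]
wrist_force: [-3.1, 0.5, 1.1]
grip_width: 1.001
```

```bash
python3 lk.py p5; python3 plan.py
```

```text
t 7.48 box [-4.6 29.7 86. ] phi 0.602 F [-3.07  0.49  1.14] grip 1.001 tilt [ 0.003  0.    -1.   ]
t 7.53 box [-4.7 29.8 86. ] phi 0.599 F [-2.38  0.    1.  ] grip 0.997 tilt [ 0.003  0.001 -1.   ]
cassette? 167 [-21.3  11.5 112.3] ((-20.929004669189453, 8.863874435424805), (30.792495727539062, 44.11504364013672), 10.22576904296875)
flap slope ang from horiz 0.921 shut .576? 220 25.0
t 7.53 box [-4.7 29.8 86. ] phi 0.599 F [-2.38  0.    1.  ] grip 0.997 tilt [ 0.003  0.001 -1.   ]
```

View pics/p5z.png

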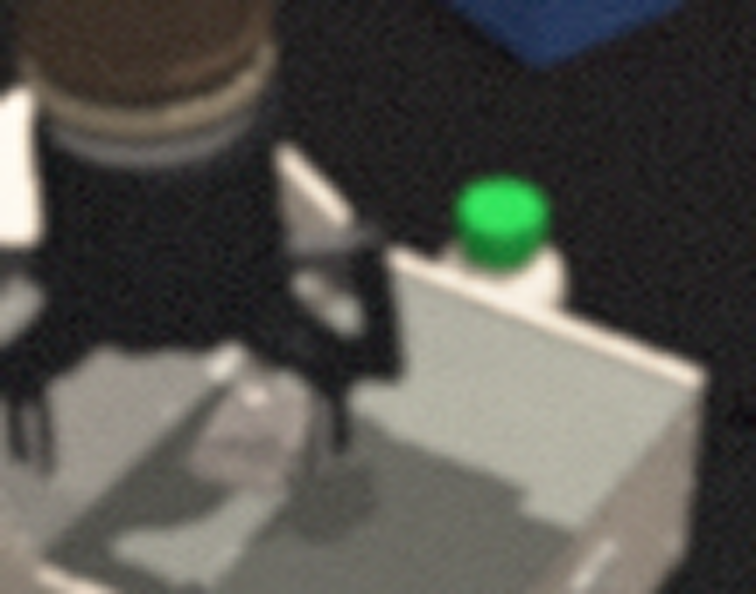

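```bash
python3 - <<'E'
from rows import *
rows([.6]*4,[45,43,43,43],[29.7,32,35,38],[85]*4,[86]*4)
E
```

```text
t 7.53 box [-4.7 29.8 86. ] phi 0.599 F [-2.38  0.    1.  ] grip 0.997 tilt [ 0.003  0.001 -1.   ]
phi 0.60 tcp -8.3 29.7 corner -37.1 -3.4 flapfinger y 57.8 [0.0019, -0.003, -0.0001] [0.002, 0.002, -0.001]
phi 0.60 tcp -10.3 32.0 corner -39.1 -1.1 flapfinger y 60.1 [0.0049, -0.0034, -0.0001] [0.002, 0.002, -0.001]
phi 0.60 tcp -10.3 35.0 corner -39.1 1.9 flapfinger y 63.1 [0.0074, -0.0017, -0.0001] [0.002, 0.002, -0.001]
phi 0.60 tcp -10.3 38.0 corner -39.1 4.9 flapfinger y 66.1 [0.0099, -0.0, -0.0001] [0.002, 0.002, -0.001]
```

>>> {"method": "jog_arm", "body": {
  "hand": [-1,-1,-1,-1,-1],
  "dp": [
    [0.0019,-0.003,0],
    [0.0049,-0.0034,0],
    [0.0074,-0.0017,0],
    [0.0099,0,0],
    [0.0099,0,0]
  ],
  "angular": [
    [0,0,0],
    [0,0,0],
    [0,0,0],
    [0,0,0],
    [0,0,0]
  ]
}}

```text
clock: 7.95
tcp_pos: [524.5, 223.6, 86.0]
tool_rot: [0.001, 0.346, 0.938, 0.001]
wrist_force: [-1.0, -1.6, 1.5]
grip_width: 1.001
```

```bash
python3 lk.py p6;  python3 - <<'E'
from rows import *
n=np.arange(1,9)/8
g=85-10*n; ph=.6+.13*n; cy=5
rows(ph,43+4*n,cy+g/2*np.sin(ph)+11*np.cos(ph),g,86+1.5*n)
E
```

```text
t 7.95 box [-10.3  38.3  86. ] phi 0.599 F [-0.97 -1.57  1.47] grip 1.001 tilt [ 0.003  0.001 -1.   ]
t 8.00 box [-10.3  38.2  85.9] phi 0.599 F [-1.7  -1.22  2.29] grip 0.998 tilt [ 0.003  0.001 -1.   ]
cassette? 162 [-21.8  13.4 112.5] ((-21.5303955078125, 10.951906204223633), (29.699657440185547, 41.71052551269531), 10.811604499816895)
flap slope ang from horiz 0.835 shut .576? 221 17.9
t 8.00 box [-10.3  38.2  85.9] phi 0.599 F [-1.7  -1.22  2.29] grip 0.998 tilt [ 0.003  0.001 -1.   ]
phi 0.62 tcp -8.9 38.2 corner -36.7 5.0 flapfinger y 66.6 [-0.0009, 0.0012, -0.0003] [0.002, 0.002, -0.017]
phi 0.63 tcp -7.5 38.3 corner -34.2 5.0 flapfinger y 66.9 [-0.0016, 0.0024, -0.0004] [0.002, 0.002, -0.033]
phi 0.65 tcp -6.1 38.3 corner -31.8 5.0 flapfinger y 67.2 [-0.0023, 0.0035, -0.0006] [0.002, 0.002, -0.05]
phi 0.67 tcp -4.7 38.3 corner -29.4 5.0 flapfinger y 67.5 [-0.0031, 0.0047, -0.0008] [0.002, 0.002, -0.066]
phi 0.68 tcp -3.3 38.3 corner -26.9 5.0 flapfinger y 67.7 [-0.0039, 0.0059, -0.001] [0.002, 0.002, -0.082]
phi 0.70 tcp -1.9 38.3 corner -24.5 5.0 flapfinger y 67.9 [-0.0047, 0.007, -0.0012] [0.002, 0.002, -0.098]
phi 0.71 tcp -0.5 38.3 corner -22.1 5.0 flapfinger y 68.0 [-0.0055, 0.0081, -0.0014] [0.002, 0.002, -0.115]
phi 0.73 tcp 0.9 38.2 corner -19.7 5.0 flapfinger y 68.0 [-0.0063, 0.0093, -0.0015] [0.002, 0.002, -0.131]
```

View pics/p6z.png

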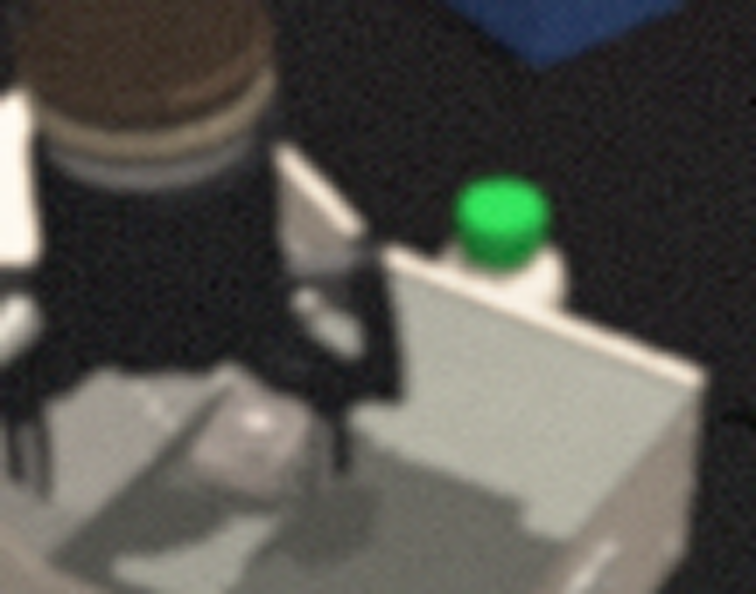

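>>> {"method": "jog_arm", "body": {
  "hand": [-0.97,-0.94,-0.91,-0.88,-0.85,-0.82,-0.79,-0.76],
  "dp": [
    [-0.0009,0.0012,-0.0003],
    [-0.0016,0.0024,-0.0004],
    [-0.0023,0.0035,-0.0006],
    [-0.0031,0.0047,-0.0008],
    [-0.0039,0.0059,-0.001],
    [-0.0047,0.007,-0.0012],
    [-0.0055,0.0081,-0.0014],
    [-0.0063,0.0093,-0.0015]
  ],
  "angular": [
    [0,0,-0.017],
    [0,0,-0.033],
    [0,0,-0.05],
    [0,0,-0.066],
    [0,0,-0.082],
    [0,0,-0.098],
    [0,0,-0.115],
    [0,0,-0.131]
  ]
}}

```text
clock: 8.67
tcp_pos: [535.1, 226.3, 87.2]
tool_rot: [0.001, 0.283, 0.959, 0.0]
wrist_force: [-1.6, -2.5, 1.0]
grip_width: 0.88
```

```bash
python3 lk.py p7;  python3 - <<'E'
from rows import *
n=np.arange(1,9)/8
g=75-10*n; ph=.73+.12*n; cy=5
rows(ph,47+2*n,cy+g/2*np.sin(ph)+11*np.cos(ph),g,87.5+1.5*n)
E
```

```text
t 8.67 box [ 0.6 38.2 87.2] phi 0.732 F [-1.57 -2.52  1.03] grip 0.880 tilt [ 0.002  0.    -1.   ]
t 8.72 box [ 0.8 38.2 87.2] phi 0.732 F [-1.75 -2.49 -0.06] grip 0.883 tilt [ 0.002  0.    -1.   ]
cassette? 163 [ -7.3  15.1 112.5] ((-7.171577453613281, 12.37249755859375), (29.081830978393555, 44.100425720214844), 21.297948837280273)
flap slope ang from horiz 0.917 shut .576? 167 20.1
t 8.72 box [ 0.8 38.2 87.2] phi 0.732 F [-1.75 -2.49 -0.06] grip 0.883 tilt [ 0.002  0.    -1.   ]
phi 0.74 tcp 2.0 38.1 corner -17.6 5.0 flapfinger y 68.0 [-0.0009, 0.0009, -0.0005] [0.001, 0.001, -0.013]
phi 0.76 tcp 3.1 37.9 corner -15.6 5.0 flapfinger y 67.9 [-0.0018, 0.0016, -0.0007] [0.001, 0.001, -0.028]
phi 0.78 tcp 4.2 37.8 corner -13.5 5.0 flapfinger y 67.8 [-0.0026, 0.0023, -0.0009] [0.001, 0.001, -0.043]
phi 0.79 tcp 5.3 37.6 corner -11.5 5.0 flapfinger y 67.6 [-0.0035, 0.003, -0.0011] [0.001, 0.001, -0.058]
phi 0.80 tcp 6.4 37.4 corner -9.5 5.0 flapfinger y 67.4 [-0.0044, 0.0037, -0.0012] [0.001, 0.001, -0.073]
phi 0.82 tcp 7.5 37.2 corner -7.4 5.0 flapfinger y 67.2 [-0.0053, 0.0044, -0.0014] [0.001, 0.001, -0.088]
phi 0.83 tcp 8.6 36.9 corner -5.4 5.0 flapfinger y 66.9 [-0.0062, 0.005, -0.0016] [0.001, 0.001, -0.103]
phi 0.85 tcp 9.7 36.7 corner -3.5 5.0 flapfinger y 66.5 [-0.0071, 0.0057, -0.0018] [0.001, 0.001, -0.118]
```

View pics/p7z.png

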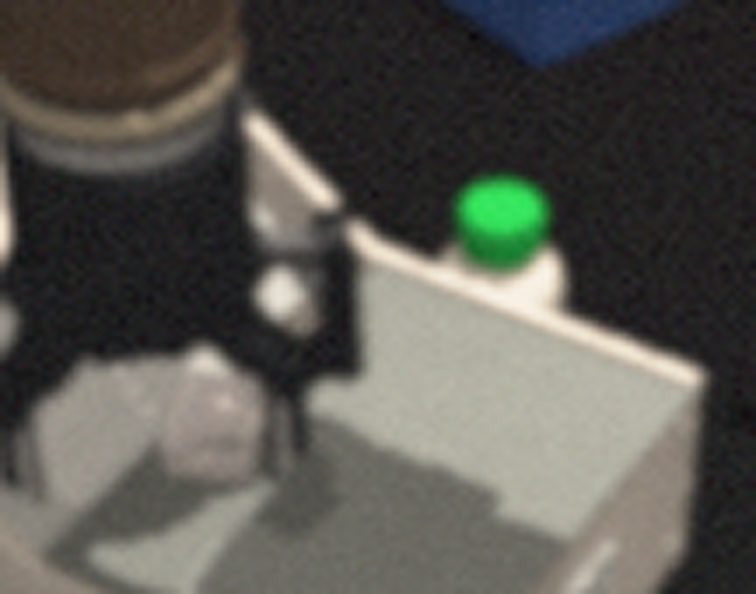

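>>> {"method": "jog_arm", "body": {
  "hand": [-0.73,-0.7,-0.67,-0.64,-0.61,-0.58,-0.55,-0.53],
  "dp": [
    [-0.0009,0.0009,-0.0005],
    [-0.0018,0.0016,-0.0007],
    [-0.0026,0.0023,-0.0009],
    [-0.0035,0.003,-0.0011],
    [-0.0044,0.0037,-0.0012],
    [-0.0053,0.0044,-0.0014],
    [-0.0062,0.005,-0.0016],
    [-0.0071,0.0057,-0.0018]
  ],
  "angular": [
    [0,0,-0.013],
    [0,0,-0.028],
    [0,0,-0.043],
    [0,0,-0.058],
    [0,0,-0.073],
    [0,0,-0.088],
    [0,0,-0.103],
    [0,0,-0.118]
  ]
}}

```text
clock: 9.38
tcp_pos: [544.1, 227.6, 88.9]
tool_rot: [0.001, 0.225, 0.974, 0.001]
wrist_force: [-3.3, -0.3, -1.0]
grip_width: 0.765
```

```bash
python3 lk.py p8
```

```text
t 9.38 box [ 9.7 37.1 88.9] phi 0.852 F [-3.28 -0.25 -0.97] grip 0.765 tilt [ 0.001  0.001 -1.   ]
t 9.43 box [ 9.7 36.9 88.9] phi 0.852 F [-3.74  0.83 -0.7 ] grip 0.765 tilt [ 0.001  0.001 -1.   ]
flap slope ang from horiz 0.996 shut .576? 34 34.1
flap slope ang from horiz 0.975 shut .576? 135 22.7
```

View pics/p8z.png

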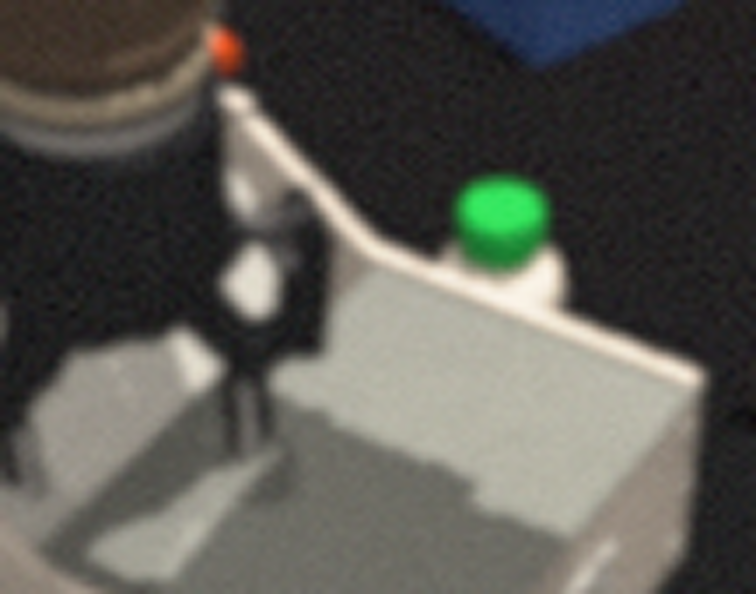

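The cassette is off the deck, at clock 9.4. Before withdrawing I'll check it isn't caught at the edge.

>>> {"method": "jog_arm", "body": {
  "hand": [-0.53,-0.53,-0.53],
  "dp": [
    [0,0,0],
    [0,0,0],
    [0,0,0]
  ],
  "angular": [
    [0,0,0],
    [0,0,0],
    [0,0,0]
  ]
}}

```text
clock: 9.68
tcp_pos: [544.1, 227.5, 88.8]
tool_rot: [0.0, 0.225, 0.974, 0.0]
wrist_force: [-2.9, -0.2, -0.8]
grip_width: 0.763
```

```bash
python3 look.py e1 top; python3 - <<'E'
from plan import *
from h import *
for f in("scene_p8","top_e1"):
    s=pickle.load(open(f+".pkl","rb"));B=(cloud(s)-E)@Rb.as_matrix()
    k=(B[...,0]>1)&(B[...,0]<45)&(abs(B[...,1])<50)&(B[...,2]<98)
    print(f,k.sum()); 
    v,u=np.nonzero(k)
    for i in range(0,len(v),max(1,len(v)//15)): print(u[i],v[i],B[v[i],u[i]].round(0),s["pixels"][v[i],u[i]])
E
python3 plan.py -48 37 91 .852
```

```text
t 9.68 box [ 9.6 37.  88.8] phi 0.852 F [-2.94 -0.22 -0.84] grip 0.763 tilt [ 0.001  0.001 -1.   ]
scene_p8 235
251 191 [ 37. -27.  97.] [190 184 172]
250 194 [ 36. -21.  93.] [187 183 171]
256 195 [ 29. -36.  80.] [131 126 118]
247 197 [36. -8. 93.] [154 150 139]
248 198 [33. -8. 91.] [152 147 138]
251 199 [ 29. -15.  84.] [160 153 144]
240 201 [40. 15. 96.] [152 146 136]
243 202 [34. 10. 92.] [154 148 137]
245 203 [32.  6. 86.] [154 148 137]
247 204 [29.  2. 81.] [143 141 130]
239 206 [35. 26. 91.] [155 151 143]
241 207 [32. 22. 86.] [153 146 137]
243 208 [28. 20. 83.] [145 139 129]
233 210 [37. 47. 95.] [155 152 143]
238 211 [31. 35. 84.] [152 146 135]
237 213 [30. 42. 84.] [148 143 133]
top_e1 0
t 9.73 box [ 9.6 37.  88.8] phi 0.852 F [-2.69 -0.79  0.62] grip 0.764 tilt [ 0.001  0.001 -1.   ]
[-48.0, 37.0, 91.0, 0.852] [0.0433, -0.0379, -0.0022] [0.0011, 0.0005, 0.0002]
```

View pics/top_e1.png

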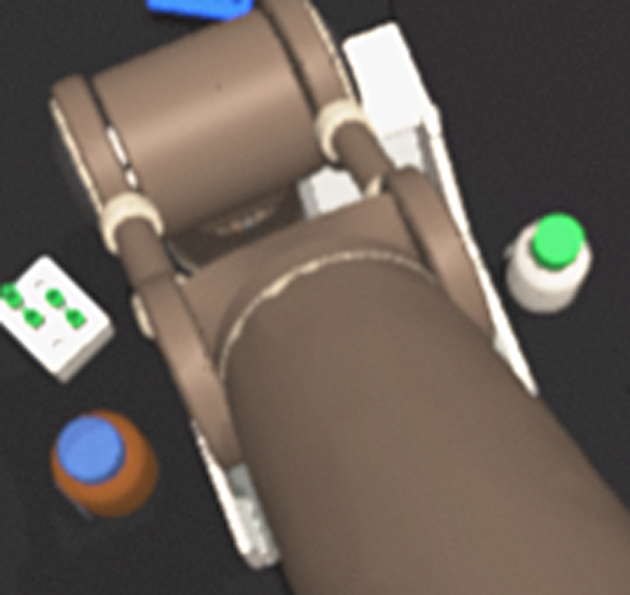

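In the scene view the opening shows only the open flap, with no cassette at the edge or on the deck. I'll withdraw straight back, then up.

>>> {"method": "jog_arm", "body": {
  "hand": [-0.53,-0.53,-0.53,-0.53,-0.53,-0.53,-0.53,-0.53],
  "dp": [
    [0.004,-0.0035,-0.001],
    [0.01,-0.0087,-0.002],
    [0.016,-0.014,-0.003],
    [0.0225,-0.0197,-0.003],
    [0.029,-0.0254,-0.003],
    [0.0355,-0.031,-0.003],
    [0.0433,-0.0379,-0.003],
    [0.0433,-0.0379,-0.003]
  ],
  "angular": [
    [0,0,0],
    [0,0,0],
    [0,0,0],
    [0,0,0],
    [0,0,0],
    [0,0,0],
    [0,0,0],
    [0,0,0]
  ]
}}

```text
clock: 10.4
tcp_pos: [485.3, 211.5, 90.9]
tool_rot: [-0.001, 0.224, 0.974, -0.001]
wrist_force: [0.5, -0.2, 0.8]
grip_width: 0.767
```

```bash
python3 lk.py e2; python3 plan.py -60 37 250 .852
```

```text
t 10.40 box [-51.3  36.9  90.9] phi 0.852 F [ 0.48 -0.22  0.77] grip 0.767 tilt [-0.003 -0.001 -1.   ]
t 10.45 box [-49.8  37.   91.2] phi 0.852 F [ 0.36 -0.28  0.15] grip 0.766 tilt [-0.001  0.    -1.   ]
flap slope ang from horiz 0.521 shut .576? 405 3.1
t 10.45 box [-49.8  37.   91.2] phi 0.852 F [ 0.36 -0.28  0.15] grip 0.766 tilt [-0.001  0.    -1.   ]
[-60.0, 37.0, 250.0, 0.852] [0.0078, -0.0067, -0.1588] [-0.0002, -0.0007, 0.0005]
```

View pics/e2z.png

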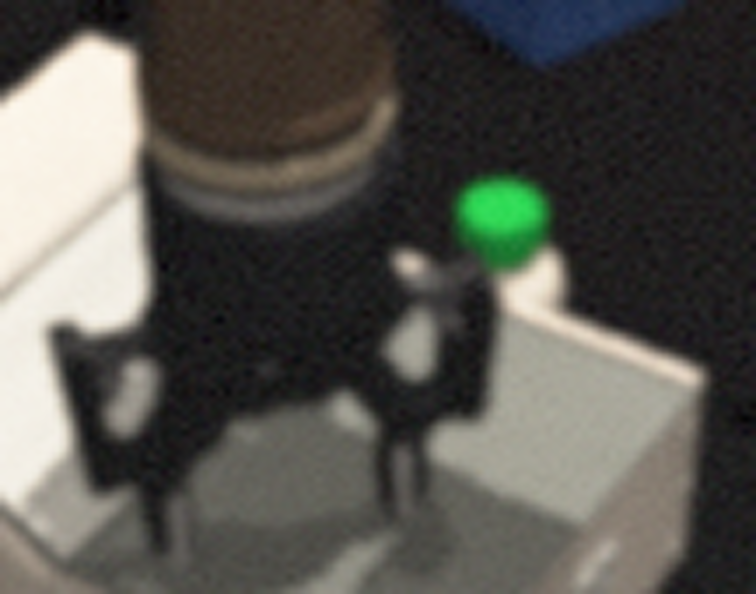

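The flap is shut and the deck is empty. I'll lift clear and move aside for a last look.

>>> {"method": "jog_arm", "body": {
  "hand": [-0.53,-0.53,-0.53,-0.53,-0.53,-0.53,-0.53,-0.53],
  "dp": [
    [0.002,-0.002,-0.02],
    [0.004,-0.004,-0.05],
    [0.007,-0.006,-0.08],
    [0.007,-0.006,-0.115],
    [0.007,-0.006,-0.15],
    [0.007,-0.006,-0.17],
    [0.007,-0.006,-0.17],
    [0.007,-0.006,-0.17]
  ],
  "angular": [
    [0,0,0],
    [0,0,0],
    [0,0,0],
    [0,0,0],
    [0,0,0],
    [0,0,0],
    [0,0,0],
    [0,0,0]
  ]
}}

```text
clock: 11.12
tcp_pos: [479.2, 210.0, 262.9]
tool_rot: [0.001, 0.224, 0.974, 0.001]
wrist_force: [-0.4, -0.0, -0.2]
grip_width: 0.768
```

```bash
python3 plan.py -200 -220 270 .5
```

```text
t 11.12 box [-57.5  37.1 262.9] phi 0.852 F [-0.38 -0.03 -0.21] grip 0.768 tilt [ 0.003  0.001 -1.   ]
[-200.0, -220.0, 270.0, 0.5] [-0.062, -0.2873, -0.0077] [0.0032, 0.0019, 0.3524]
```

>>> {"method": "jog_arm", "body": {
  "hand": [-0.53,-0.53,-0.53,-0.53,-0.53,-0.53,-0.53,-0.53],
  "dp": [
    [-0.006,-0.028,-0.002],
    [-0.014,-0.064,-0.004],
    [-0.022,-0.1,-0.007],
    [-0.03,-0.137,-0.007],
    [-0.038,-0.174,-0.007],
    [-0.046,-0.21,-0.007],
    [-0.054,-0.247,-0.007],
    [-0.062,-0.287,-0.007]
  ],
  "angular": [
    [0,0,0.04],
    [0,0,0.08],
    [0,0,0.13],
    [0,0,0.18],
    [0,0,0.22],
    [0,0,0.26],
    [0,0,0.3],
    [0,0,0.35]
  ]
}}

```text
clock: 11.78
tcp_pos: [407.6, -76.2, 267.1]
tool_rot: [-0.0, 0.391, 0.92, 0.001]
wrist_force: [0.7, -0.9, 0.1]
grip_width: 0.764
```

>>> {"method": "jog_arm", "body": {
  "hand": [-0.53,-0.53,-0.53],
  "dp": [
    [0,0,0],
    [0,0,0],
    [0,0,0]
  ],
  "angular": [
    [0,0,0],
    [0,0,0],
    [0,0,0]
  ]
}}

```text
clock: 12.03
tcp_pos: [406.6, -75.9, 265.4]
tool_rot: [-0.002, 0.392, 0.92, 0.001]
wrist_force: [0.2, -0.0, 0.7]
grip_width: 0.764
```

```bash
python3 lk.py e3; python3 - <<'E'
from plan import *
from h import *
s=snapshot("top");cv2.imwrite("pics/top_e3.png",s["pixels"][:,:,::-1])
W=cloud(s);s0=pickle.load(open("top.pkl","rb"));W0=cloud(s0)
for nm,c,lo in(("small",(562,40),60),("brown",(466,337),60),("rack",(570,358),40)):
    for w in(W0,W):
        k=(abs(w[...,0]-c[0])<45)&(abs(w[...,1]-c[1])<30)&(w[...,2]>lo); print(nm,k.sum(),w[k].mean(0).round(1))
E
```

```text
t 12.03 box [-202.6 -219.7  265.4] phi 0.500 F [ 0.22 -0.02  0.66] grip 0.764 tilt [-0.003  0.004 -1.   ]
t 12.08 box [-202.  -219.3  265.7] phi 0.502 F [-0.25  0.56 -0.27] grip 0.763 tilt [-0.002  0.004 -1.   ]
cassette? 162 [ 10.5   2.2 110.8] ((8.686751365661621, 1.4048385620117188), (117.02606201171875, 12.383182525634766), 89.95525360107422)
flap slope ang from horiz 0.532 shut .576? 316 3.1
flap slope ang from horiz 0.529 shut .576? 466 3.2
small 297 [562.1  39.9  80.8]
small 288 [562.1  39.7  81.2]
brown 527 [462.5 334.2  83.2]
brown 521 [462.4 334.5  83.5]
rack 145 [566.5 363.9  61.1]
rack 147 [566.4 363.9  60.6]
```

View pics/top_e3.png

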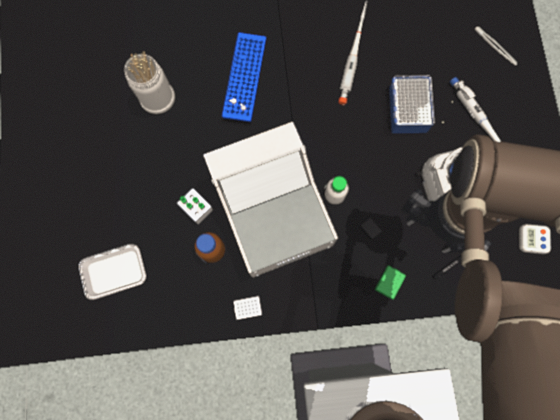

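View pics/e3z.png

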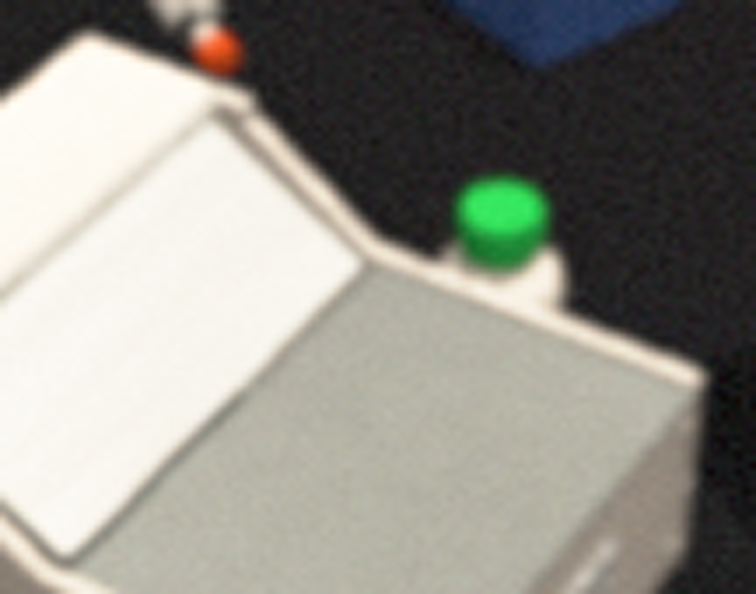

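Both pictures show an empty deck and the flap shut along the drop edge. The neighbours are where they were, and the arm is clear.

```bash
python3 -c "
from cell import *
print(close_job())"
```

```text
the job is handed in; nothing more can be done
None
```

The white cassette is posted and the job was handed in at about 12.1 s of the 38 s allowed. The front finger opened the flap and held it while the rear finger pushed the cassette along the deck until it dropped. I then drew both fingers straight back and lifted clear.

**Last checks:** The final pictures show the deck empty and the flap flush along the drop edge. The mean positions of the two bottles and the foam rack are within about 0.5 mm of where they started. The wrist force was about zero. The cassette was not seen inside the box, because the flap hides it. Before I withdrew, it was gone from the deck and nothing was caught in the opening.

**What did not go as planned:**
- **Fingertip height:** The open fingertips stood about 22 mm behind the TCP in the pictures, where I expected them about 12 mm ahead. I set the working height from the camera instead.
- **Fingertip drag:** On the first approach a fingertip dragged on the deck, with about 33 N back and 34 N up at the wrist. I raised the tool 6 mm and went on. Neither the flap nor the cassette had moved.
- **Flap order:** With the fingers' limited spread, the flap was only about 0.2 rad open (estimated from the finger position) when the cassette began to move. It was about 0.3 to 0.4 rad open while the cassette was brought up to the edge and dropped. The cassette was not seen to touch it.
- **Cassette path:** The cassette slid about 15 mm to the left and turned about 15° before it dropped.

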